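# Take the battery pack out of a demo amplifier

### The job

The demo amplifier is going into storage, so take out its batteries. Squeeze the battery cover's spring tab towards the ridge beside it, swing that end of the cover well up on its hooked lugs until they let go, draw it off and lay it flat, outside up, in the middle of the grey felt pad; then lift the battery pack out by its grip and set it flat in the white tray. Drop neither of them, and leave the instruments round about where they are.

Things in the scene. Friction and masses are not known exactly. Their poses are not given: they have to be found in the camera images.
- amp: small battery practice amplifier, fixed, a dark 250 x 250 x 130 mm box lying on its front, rear up. Origin: centre of its underside, on the table; z up. The rear panel is recessed: its face is at z = 106 mm, inside a 10 mm thick cabinet rim with its top at z = 130 mm and inner faces at x, y = +-115 mm
- amp_opening (a point): centre of the battery opening in the rear panel, at the panel's face: amp x = -12, y = 0, z = 106 mm. The opening is 130 mm along the amp's x and 94 mm along its y, the panel 4 mm thick, the compartment below it 50 mm deep. The cover's lugs are at the -x edge (nearer the robot), its spring tab at the +x edge
- amp_sill (a point): middle of the opening's -x edge, amp x = -77, y = 0, z = 101 mm (level with the cover's underside): the line through it along the amp's y is the axis about which the cover pivots up. The panel's edge here is a 6 mm wide hinge bar with two slots (22 mm wide, y = +-25 mm) behind it, in which the cover's hooks sit
- cover: loose black battery cover, a 127 x 91 x 5 mm plate (0.15 kg) flush in the rear panel with 1.5 mm of play all round. Origin: centre of the plate's underside; x points from lugs to tab, z outward. On top stand a ridge and, in a notch at the +x end, the tab, both to z = 27 mm. Two ribs reach 16 mm below the plate: laid on a flat surface it rests level, origin 16 mm above it
- cover_tab (a joint): travel of the cover's spring tab towards the ridge, m: 0 at rest, 0.0075 at its stop; the spring resists with 3.6 N at rest, 12.6 N at the stop. A nose low on the tab's outer side catches under the panel and holds the cover until the tab is in by 5 to 6 mm (depending on the play); let go, it springs back out
- tab_face (a point): centre of the tab's outer (+x) face, where it is pressed in the -x direction of the cover: the tab is 26 mm wide and 6 mm thick; this point lies 11 mm above the cover's face, at cover x = 61.5, z = 16 mm with the tab at rest
- ridge_face (a point): centre of the ridge's -x face, cover x = 22, z = 16 mm: the fixed grip, 32 mm wide and 6 mm thick, against which the tab is squeezed; tab face and ridge face are 39.5 mm apart at rest and 32 mm with the tab fully in
- cover_lugs (a point): point on the cover between its lugs, cover x = -65, y = 0, z = 0 mm; it stays at amp_sill while the cover is seated or pivots. The two lugs (18 mm wide, y = +-25 mm) pass under the hinge bar to x = -77.5 mm and hook 3.5 mm up behind it: they let go only when the cover is tilted up about 0.6 to 0.75 rad and then drawn 15 mm level, away from the bar
- pack: loose battery pack under the cover, a holder of eight cells 104 x 64 x 20 mm, 0.24 kg, with a black upright grip blade across its middle. Origin: centre of its underside, on the compartment floor at amp x = -20, y = 0, z = 56 mm; axes as the amp's; free to be lifted straight up
- pack_grip (a point): top centre of the pack's grip blade, 42 mm above the pack's underside: the blade is 12 mm thick along the pack's x, 60 mm long along its y and stands 22 mm above the holder
- pad: grey felt pad on the table, fixed, 210 (x) x 170 (y) x 3 mm; origin at the centre of its underside
- tray: empty white open tray, fixed, 200 (x) x 160 (y) mm, 45 mm high, walls and floor 4 mm; origin at the centre of its underside
- kalimba: loose wooden thumb piano, 170 x 110 x 36 mm, to be left alone; origin at the centre of its underside
- wood_block: loose wooden sounding block, 180 x 52 x 42 mm, to be left alone; origin at the centre of its underside
- cowbell_big: loose black cowbell lying on its side, 160 mm long, 60 mm high, to be left alone; origin on the table under its middle
- cowbell_small: loose black cowbell lying on its side, 135 mm long, 50 mm high, to be left alone; origin on the table under its middle
- guiro: loose ribbed wooden tube, 290 mm long, 62 mm high, to be left alone; origin on the table under its middle
- cabasa: loose shaker drum standing with its handle up, 116 mm across, 160 mm high, to be left alone; origin at the centre of its underside
- metronome: loose wooden pyramid metronome, 116 mm square, 205 mm high, to be left alone; origin at the centre of its underside
- frame_drum: loose frame drum, 144 mm across, 46 mm high, lying on a white box 50 mm high beyond the amplifier, to be left alone; origin at the centre of its underside

How it is judged:
By the outcome, as a careful person would: the job done as asked, in the order asked, and still so for the second after the job is handed in, with the robot touching nothing.
It also fails if it takes over 51 s, if anything falls off the work surface, if the arm or the gripper's body presses on something with over 40 N, if the wrist force passes 120 N, or if a joint passes its speed limit or range.

### The arm

A 6-joint arm with a two-finger parallel gripper is mounted at the origin on the work surface. World frame = base frame: x ahead of the robot, y to its left, z up, the work surface at z = 0. Lengths are in m, angles in rad, forces in N, time in s.
With the tool pointing down it reaches from about 0.325 to 0.9 m from the base axis. Payload 6.1 kg.
Tool frame: the origin (TCP) lies at the very end of the fingers, on their centre line; the grasp point (between the pads) lies arm.grasp_offset behind it (arm.grasp_offset is the distance from the TCP to the grasp point, in m); z points along the fingers, y is the direction in which the jaws open and shut (so a half turn about z gives the same grasp; the last joint's range is limited). The gripper opens to 87 mm and grips with 3 to 60 N. Pads are 19 mm wide; open, the fingers measure 117 mm over their backs; the gripper's body (75 mm by 190 mm) begins 51 mm behind the grasp point.
Start: joints at [-1.258, 0.22, 1.526, -0, 1.395, -0.126], TCP at [0.266, -0.566, 0.223] pointing down, gripper open.
Joint ranges: [-2.98, 2.98], [-0.91, 2.08], [0.09, 2.57], [-1.24, 4.39], [0.2, 2.65], [-2.68, 2.68]. Speed limits (rad/s): [2.57, 2.57, 3.01, 3.14, 3.14, 3.14].

### API

Orientations are given as [roll, pitch, yaw] about the fixed x, y, z axes, in that order (R = Rz(yaw) Ry(pitch) Rx(roll)).
In Python, from rig import arm gives the robot as it stands.
- The arm moves only by the shell command python3 -m jog 'ROWS' [FORCE]. ROWS is JSON, a list of rows, each a list of 5 numbers: the shift along the tool's x, y, z in m, then the turn about the tool's z in rad, then the opening in per cent of the stroke, from 0 (shut) to 100 (fully open). A call has 1 to 10 rows; each row shifts and turns the pose as measured when the row begins, along the tool's axes as they then stand; what a row does not reach is not made up. A row lasts 1/8 s, in which the tool goes at most 62.5 mm and 10.7 degrees, less where a joint would pass 70% of its speed; a pose out of reach is approached as far as the arm can. A call is refused whole if a number of a shift passes 0.0625 or a number of a turn 0.188, either way. A call with a gripper value outside its range is refused whole. The fingers move at their own pace and stop on an object; FORCE is the grip in N (left out, the last holds). Time passes only in rows, so rows that do not move let the fingers close. It gives the time, the measured TCP pose, the force and the opening at its end, in the units of the state.
- arm.read_state(): the state, without advancing time (a new reading comes with each control period).
- arm.read_camera(name): name is "scene" or "top"; returns a dict with "image" (480x640x3 uint8, blue, green, red), "z_map" (480x640 float32, m along the optical axis (not along the pixel's ray), 0 where there is no reading), "fx", "fy", "cx", "cy" (pixels), "distortion" ([k1, k2, p1, p2, k3] as OpenCV has them; the pictures are not rectified), "rvec" (rotation vector, rad) and "tvec" (3), from world to camera coordinates, as OpenCV has them. Camera axes: x right, y down, z forward; pixel columns grow to the right and rows downward; lengths in m; the calibration is good to about 2 mm. A picture is of the moment at which its call begins.
- arm.close_job(): hands the job in, once; it reports no verdict.
Trained networks look in a picture, given as the dict that the camera call returned (one of the last four; its "shot" number tells which), for a name from the list of things; names that differ only in an ending like _2 or _b are one class to them, and where a whole thing is asked for, a point or a joint stands for the part that bears it (a point fixed in the world has none). Each returns a list of dicts, best first, with "conf" (0 to 1); they miss things now and then, are a little off and sometimes report something else, mostly with a low value. They report only what shows in the picture. A call takes as long as a camera call.
- arm.silhouettes(picture, query): "pixels" (480x640 bool, what is visible of it) and "rect" ([left, top, right, bottom] in pixels, round what is visible of it).
The state is a dict: "t": time; "q": joint angles; "joint_velocities": joint speeds; "effort": joint torques, N m; "tool_pos": TCP position; "orientation": TCP orientation; "force": force on the tool from outside, world axes, zero at the start; "torque": the same for the moment, N m; "opening": finger opening in m.
Only numpy, scipy, OpenCV 4.12 (cv2) and the standard library are available. Lean on these libraries where they do the work, as an engineer would, in place of code of your own. Each camera call takes 0.05 s, during which the arm holds its last target.

## Working session

There is one attempt and no reset: what is moved stays moved. The work goes in short steps, Python scripts to look and compute and a shell command to move; the robot and the scene stay as the last step left them, time stands still between calls to the robot, and variables do not carry over. Pictures are saved under pics/ and viewed, and the job is handed in when it is done.

```bash
ls; mkdir -p pics; python3 - <<'E'
from rig import arm
import cv2,numpy as np
print(arm.read_state(), arm.grasp_offset)
for n in("scene","top"):
    p=arm.read_camera(n); cv2.imwrite(f"pics/{n}0.png",p["image"])
    print(n,p["fx"],p["cx"],p["cy"],p["distortion"],p["rvec"],p["tvec"],p["shot"])
E
```

```text
pics
{'t': 0.0, 'q': array([-1.25809948e+00,  2.21224125e-01,  1.52760074e+00, -3.19599223e-05,
        1.39469934e+00, -1.26124339e-01]), 'joint_velocities': array([-1.46844787e-03, -1.91142430e-03, -9.46310532e-04, -7.19418748e-05,
       -4.99066945e-04,  1.00499810e-03]), 'effort': array([-1.11869103e-03, -4.94613540e+01, -3.87379682e+01,  6.98165246e-02,
        5.71652153e-02, -1.38148007e-04]), 'tool_pos': array([ 0.2653269 , -0.56520383,  0.22144399]), 'orientation': array([-3.13967249e+00, -2.11764921e-04,  4.38826616e-01]), 'force': array([ 0.69291222, -0.02292204, -0.76600192]), 'torque': array([-0.02187914, -0.03553381,  0.02439989]), 'opening': 0.08719007001346334} 0.0187
scene 560.2485382657748 316.5897233788345 243.1701210767091 [-0.14821257  0.          0.          0.          0.        ] [ 2.06127963  1.50818488 -0.52805936] [-0.17709545 -0.31501147  1.78493775] 1
top 578.732952946219 317.896758014675 236.90539985844157 [-0.16145219  0.          0.          0.          0.        ] [ 2.11926385 -2.16235119  0.15047257] [0.01803963 0.53242321 1.75524714] 2
```

View pics/scene0.png

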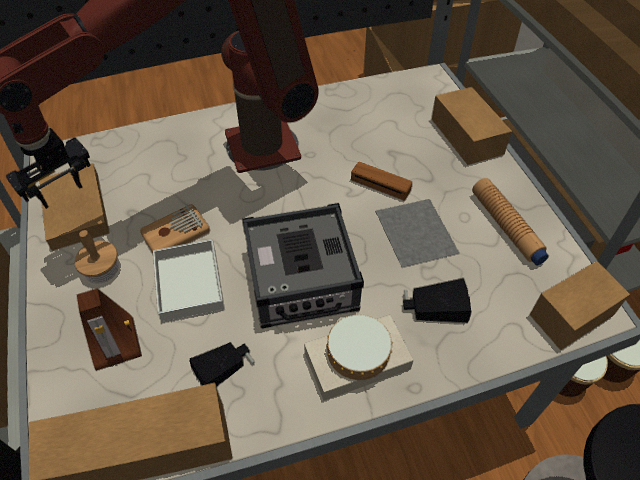

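View pics/top0.png

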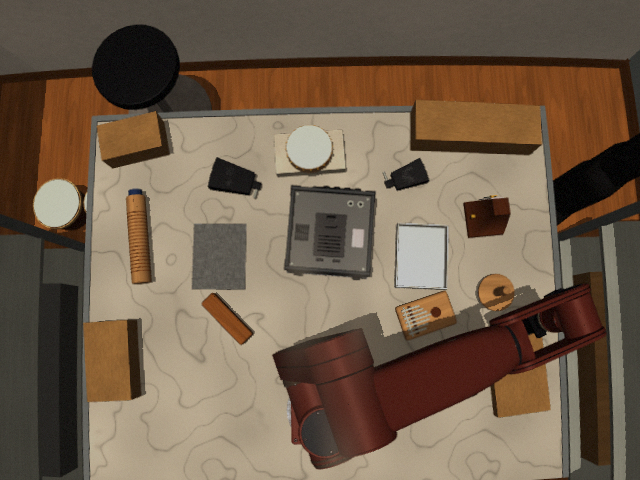

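```bash
cat > h.py <<'E'
from rig import arm
import cv2,numpy as np
def cloud(p):
    K=np.array([[p["fx"],0,p["cx"]],[0,p["fy"],p["cy"]],[0,0,1.]])
    v,u=np.mgrid[0:480,0:640]
    pts=np.stack([u.ravel(),v.ravel()],1).astype(np.float64)[:,None]
    n=cv2.undistortPoints(pts,K,np.array(p["distortion"]))[:,0]
    z=p["z_map"].ravel().astype(float)
    c=np.c_[n*z[:,None],z]
    R=cv2.Rodrigues(np.array(p["rvec"]))[0]
    w=(c-np.ravel(p["tvec"]))@R
    w[z<=0]=np.nan
    return w.reshape(480,640,3)
def proj(p,P):
    K=np.array([[p["fx"],0,p["cx"]],[0,p["fy"],p["cy"]],[0,0,1.]])
    return cv2.projectPoints(np.atleast_2d(P).astype(float),np.array(p["rvec"]),np.array(p["tvec"]),K,np.array(p["distortion"]))[0][:,0]
def at_z(p,uv,z):
    K=np.array([[p["fx"],0,p["cx"]],[0,p["fy"],p["cy"]],[0,0,1.]])
    n=cv2.undistortPoints(np.atleast_2d(uv).astype(float)[:,None],K,np.array(p["distortion"]))[:,0]
    R=cv2.Rodrigues(np.array(p["rvec"]))[0]; o=-R.T@np.ravel(p["tvec"])
    d=np.c_[n,np.ones(len(n))]@R
    return o+d*((z-o[2])/d[:,2])[:,None]
def crop(img,cx,cy,w,h,s):
    c=img[cy-h//2:cy+h//2,cx-w//2:cx+w//2]
    return cv2.resize(c,None,fx=s,fy=s,interpolation=cv2.INTER_CUBIC)
E
python3 - <<'E'
from h import *
ps={n:arm.read_camera(n) for n in("scene","top")}
for n,p in ps.items():
    w=cloud(p); np.save(f"{n}0.npy",w)
    for q in ["amp","cover","pad","tray","cowbell_big","cowbell_small","kalimba","wood_block","frame_drum","metronome"]:
        try: r=arm.silhouettes(p,q)
        except Exception as e: print(q,e); continue
        for d in r[:2]:
            m=d["pixels"]; x=w[m]; x=x[~np.isnan(x[:,0])]
            if d["conf"]<.3 : continue
            s=""
            if len(x):
                zt=np.percentile(x[:,2],90); s=np.round(np.r_[np.percentile(x,[2,98],axis=0).ravel()],3)
                (c,sz,a)=cv2.minAreaRect((x[:,:2]*1000).astype(np.float32)) ; s=(s,np.round(c,1),np.round(sz,0),round(a,1))
            print(n,q,round(d["conf"],2),np.round(d["rect"]),s)
cv2.imwrite("pics/c_top.png",crop(ps["top"]["image"],332,230,120,110,6))
cv2.imwrite("pics/c_scene.png",crop(ps["scene"]["image"],304,262,150,120,5))
E
```

```text
scene amp 0.81 [243. 204. 364. 327.] (array([ 0.415, -0.155,  0.011,  0.678,  0.093,  0.131]), array([492.6,  -9.3]), array([284., 393.]), 84.1)
scene amp 0.69 [277. 229. 320. 276.] (array([ 0.466, -0.07 ,  0.1  ,  0.589,  0.018,  0.127]), array([526.1, -26.2]), array([ 90., 133.]), 84.1)
scene cover 0.91 [279. 227. 323. 275.] (array([ 0.464, -0.07 ,  0.1  ,  0.589,  0.018,  0.127]), array([523.3, -25.3]), array([ 92., 140.]), 85.7)
scene pad 0.63 [376. 202. 459. 267.] (array([ 0.384,  0.244, -0.003,  0.584,  0.405,  0.008]), array([482.8, 326.7]), array([176., 216.]), 88.7)
scene pad 0.5 [276. 226. 322. 278.] (array([ 0.463, -0.072,  0.1  ,  0.589,  0.018,  0.127]), array([521.1, -26.7]), array([ 94., 144.]), 84.8)
scene tray 0.94 [150. 240. 226. 321.] (array([ 0.364, -0.392, -0.002,  0.568, -0.232,  0.045]), array([ 447.9, -314.9]), array([173., 242.]), 86.5)
scene tray 0.55 [471. 177. 547. 267.] (array([0.407, 0.54 , 0.002, 0.696, 0.611, 0.065]), array([526.3, 594.3]), array([342., 104.]), 4.4)
scene cowbell_big 0.85 [404. 278. 475. 323.] (array([0.68 , 0.199, 0.001, 0.788, 0.343,
[... 2630 characters left out ...]
ray([ 0.736, -0.036,  0.051,  0.873,  0.094,  0.106]), array([817.8,  28.4]), array([151., 171.]), 60.3)
top frame_drum 0.72 [289. 125. 332. 175.] (array([ 0.736, -0.033,  0.069,  0.87 ,  0.094,  0.106]), array([805. ,  29.4]), array([140., 147.]), 64.9)
top frame_drum 0.43 [326. 212. 337. 220.] (array([ 0.579, -0.042,  0.087,  0.59 , -0.022,  0.138]), array([584.4, -32.3]), array([12., 21.]), 0.9)
top metronome 0.92 [463. 196. 510. 238.] (array([ 0.532, -0.569,  0.003,  0.631, -0.466,  0.208]), array([ 594.1, -542.5]), array([124., 159.]), 4.7)
top metronome 0.62 [315. 214. 349. 266.] (array([ 0.458, -0.073,  0.09 ,  0.591,  0.018,  0.128]), array([525.7, -27.3]), array([ 95., 156.]), 85.0)
```

View pics/c_top.png

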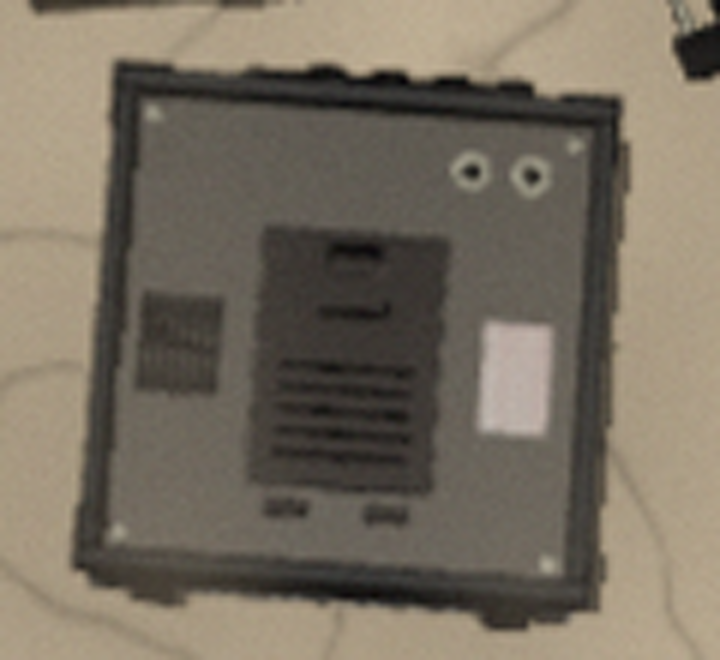

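View pics/c_scene.png

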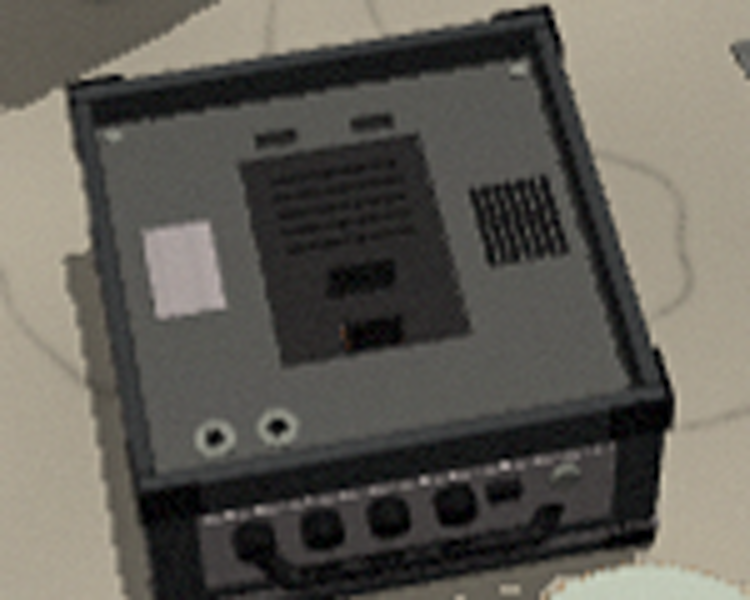

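```bash
python3 - <<'E'
from h import *
ps={n:arm.read_camera(n) for n in("scene","top")}
T=(np.array([(264,228),(450,238),(432,493),(250,482)])+.5)/6+[272,175]-.5
S=(np.array([(283,366),(240,160),(418,133),(470,330)])+.5)/5+[229,202]-.5
# T order: +x+y, +x-y, -x-y, -x+y
S=S[[3,0,1,2]]
To=(np.array([(113,62),(620,100),(597,608),(73,568)])+.5)/6+[272,175]-.5
Ti=(np.array([(138,98),(592,128),(566,576),(107,545)])+.5)/6+[272,175]-.5
def rep(w,name):
    c=w.mean(0); dx=(w[0]+w[1]-w[2]-w[3])[:2]; dy=(w[0]+w[3]-w[1]-w[2])[:2]
    print(name,np.round(c,4),np.linalg.norm(dx)/2,np.linalg.norm(dy)/2,np.degrees([np.arctan2(dx[1],dx[0]),np.arctan2(-dy[0],dy[1])]))
rep(at_z(ps["top"],T,.106),"top cover")
rep(at_z(ps["scene"],S,.106),"scene cover")
rep(at_z(ps["top"],To,.130),"top rim")
w=cloud(ps["top"]); w2=cloud(ps["scene"])
for ww in (w,w2):
    m=(ww[...,2]>.124)&(ww[...,2]<.137)&(abs(ww[...,0]-.54)<.16)&(abs(ww[...,1]+.03)<.16)
    x=ww[m]; print(len(x),cv2.minAreaRect((x[:,:2]*1000).astype(np.float32)))
    # tab/ridge points
    m=(ww[...,2]>.118)&(abs(ww[...,0]-.54)<.08)&(abs(ww[...,1]+.03)<.06)
    x=ww[m]; print("tab/ridge",np.round(x,3).tolist()[:60])
    m=(abs(ww[...,2]-.106)<.008)&(abs(ww[...,0]-.54)<.1)&(abs(ww[...,1]+.03)<.1); print("panel z",np.median(ww[m][:,2]))
    m=(abs(ww[...,2])<.012)&(abs(ww[...,0]-.485)<.08)&(abs(ww[...,1]-.323)<.06); print("pad z",np.median(ww[m][:,2]))
E
```

```text
top cover [ 0.5293 -0.0287  0.106 ] 0.12846272115390578 0.0917691444944864 [-4.84446713 -4.49592937]
scene cover [ 0.5253 -0.0254  0.106 ] 0.12844323778397962 0.09201188907635241 [-5.86867117 -5.4452746 ]
top rim [ 0.5395 -0.0295  0.13  ] 0.2532704690820673 0.25441642136515347 [-4.80521224 -5.57741736]
1089 ((541.538330078125, -27.51507568359375), (254.2455291748047, 254.22561645507812), 84.44510650634766)
tab/ridge [[0.614, -0.016, 0.12], [0.612, -0.052, 0.123], [0.609, -0.085, 0.119], [0.599, 0.008, 0.119], [0.598, -0.061, 0.119], [0.593, 0.008, 0.12], [0.59, -0.022, 0.129], [0.591, -0.025, 0.127], [0.59, -0.028, 0.129], [0.59, -0.03, 0.132], [0.591, -0.034, 0.125], [0.591, -0.037, 0.124], [0.591, -0.04, 0.124], [0.59, -0.042, 0.129], [0.589, -0.045, 0.132], [0.586, -0.021, 0.134], [0.586, -0.024, 0.138], [0.587, -0.027, 0.131], [0.587, -0.03, 0.128], [0.587, -0.033, 0.128], [0.587, -0.036, 0.127], [0.588, -0.039, 0.122], [0.587, -0.042, 0.129], [0.587, -0.084, 0.122], [0.586, -0.022, 0.122], [0.584, -0.027, 0.131], [0.585, -0.03, 0.127], [0.584, -0.033, 0.131], [0.584, -0.036, 0.1
[... 1691 characters left out ...]
, [0.554, -0.028, 0.125], [0.553, -0.026, 0.123], [0.556, -0.024, 0.125], [0.553, -0.021, 0.12], [0.554, -0.018, 0.121], [0.556, -0.016, 0.122], [0.556, -0.014, 0.122], [0.554, -0.043, 0.127], [0.555, -0.041, 0.127], [0.554, -0.038, 0.124], [0.553, -0.036, 0.123], [0.554, -0.033, 0.123], [0.552, -0.03, 0.119], [0.556, -0.029, 0.123], [0.554, -0.026, 0.119], [0.556, -0.024, 0.122], [0.558, -0.017, 0.121], [0.551, -0.043, 0.119], [0.552, -0.041, 0.119], [0.552, -0.038, 0.119], [0.557, -0.037, 0.124], [0.554, -0.034, 0.119], [0.555, -0.031, 0.119], [0.561, -0.015, 0.12], [0.581, -0.024, 0.126], [0.583, -0.022, 0.127], [0.586, -0.02, 0.13]]
panel z 0.10492911838476726
pad z 0.0021498421132628235
```

```bash
python3 -m jog '[[0,0,-0.03,-0.173,100],[0,0,-0.03,-0.173,100],[0,0,0,-0.173,100],[0,0,0,-0.173,100],[0,0,0,-0.173,100],[0,0,0,-0.173,100]]'; cat >> h.py <<'E'
def to(x,y,z,yaw):
    s=arm.read_state(); p=s["tool_pos"]; a=s["orientation"][2]
    d=np.array([x,y,z])-p
    ex=np.array([np.cos(a),np.sin(a)]); ey=np.array([np.sin(a),-np.cos(a)])
    w=(yaw-a+np.pi)%(2*np.pi)-np.pi
    print("t",round(s["t"],3),"pos",np.round(p,4),"rpy",np.round(s["orientation"],4),"F",np.round(s["force"],1),"open",round(s["opening"],4))
    print("shift tool mm",np.round([d[:2]@ex*1e3,d[:2]@ey*1e3,-d[2]*1e3],1),"turn",round(-w,4))
E
python3 -c "
from h import *
to(.570,-.031,.25,1.478)"
```

```text
t: 2.05
tool_pos: [0.2655, -0.5657, 0.2845]
orientation: [3.142, -0.0, 1.51]
force: [-1.1, -0.5, 0.3]
opening: 0.0871
t 2.05 pos [ 0.2655 -0.5657  0.2845] rpy [ 3.1416e+00 -1.0000e-04  1.5099e+00] F [-1.1 -0.5  0.3] open 0.0871
shift tool mm [552.3 271.4  34.5] turn 0.0319
```

```bash
python3 -m jog '[[0.056,0.0275,0,0.03,100],[0.056,0.027,0,0,100],[0.056,0.027,0,0,100],[0.056,0.027,0,0,100],[0.056,0.027,0,0,100],[0.056,0.027,0,0,100],[0.056,0.027,0,0,100],[0.056,0.027,0.01,0,100],[0.056,0.027,0.02,0,100],[0.05,0.027,0,0,100]]'
python3 -c "
from h import *
to(.570,-.031,.109,1.478)"
```

```text
t: 3.3
tool_pos: [0.5847, -0.0372, 0.2567]
orientation: [3.135, 0.003, 1.474]
force: [0.8, -1.6, 0.9]
opening: 0.0869
t 3.3 pos [ 0.5847 -0.0372  0.2567] rpy [3.1352e+00 3.1000e-03 1.4736e+00] F [ 0.8 -1.6  0.9] open 0.0869
shift tool mm [  4.7 -15.3 147.7] turn -0.0044
```

```bash
python3 -m jog '[[0.004,-0.015,0.04,-0.004,65],[0,0,0.04,0,65],[0,0,0.03,0,65],[0,0,0.016,0,65],[0,0,0,0,65]]' 30
python3 -c "
from h import *
to(.570,-.031,.109,1.478)
for n,c in(('top',(332,225)),('scene',(304,250))):
    p=arm.read_camera(n); cv2.imwrite(f'pics/{n}1.png',crop(p['image'],*c,150,120,5))
    print(n,(proj(p,arm.read_state()['tool_pos'])-np.array(c)+[75,60])*5)
"
```

```text
t: 3.92
tool_pos: [0.5739, -0.0268, 0.1285]
orientation: [3.132, 0.003, 1.486]
force: [-0.3, -0.4, -0.4]
opening: 0.0572
t 3.925 pos [ 0.5739 -0.0268  0.1285] rpy [3.1316e+00 2.5000e-03 1.4858e+00] F [-0.3 -0.4 -0.4] open 0.0572
shift tool mm [-4.5 -3.5 19.5] turn 0.0078
top [[359.55656461 265.98701277]]
scene [[375.04893288 350.908526  ]]
```

View pics/scene1.png

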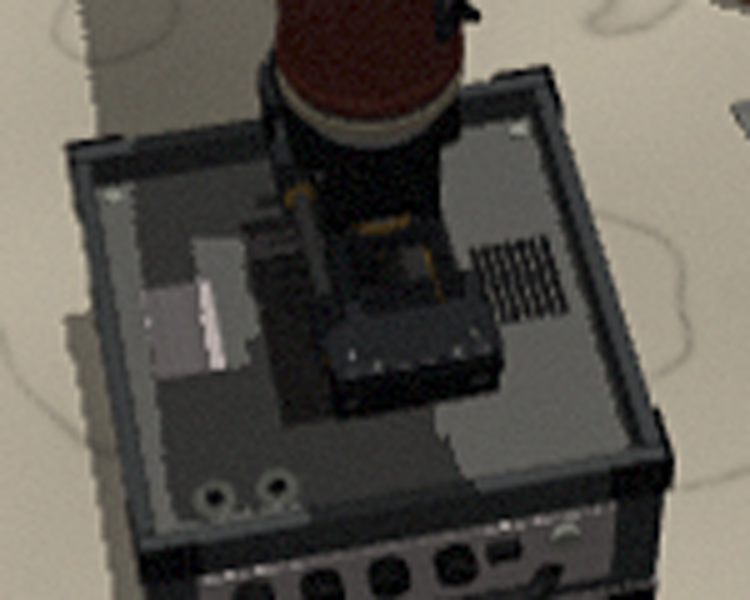

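```bash
python3 -m jog '[[-0.0045,-0.0035,0,0.008,65],[0,0,0,0,65],[0,0,0.01,0,65],[0,0,0.008,0,65],[0,0,0,0,65]]'
python3 -c "
from h import *
to(.570,-.031,.109,1.478)
"
```

```text
t: 4.65
tool_pos: [0.5736, -0.0325, 0.1149]
orientation: [3.122, 0.003, 1.476]
force: [-0.3, 0.2, -0.5]
opening: 0.0568
t 4.65 pos [ 0.5736 -0.0325  0.1149] rpy [3.1221 0.0033 1.4764] F [-0.3  0.2 -0.5] open 0.0568
shift tool mm [ 1.2 -3.8  5.9] turn -0.0016
```

```bash
python3 -m jog '[[0.001,-0.0035,0.005,0,65],[0,-0.001,0.001,0,60],[0,0,0,0,40],[0,0,0,0,30],[0,0,0,0,30],[0,0,0,0,30]]' 25
python3 -c "
from h import *
to(.570,-.031,.109,1.478)
"
```

```text
t: 5.4
tool_pos: [0.5659, -0.0305, 0.1081]
orientation: [3.13, 0.003, 1.477]
force: [1.0, -0.4, -0.8]
opening: 0.0318
t 5.4 pos [ 0.5659 -0.0305  0.1081] rpy [3.1299 0.0033 1.4769] F [ 1.  -0.4 -0.8] open 0.0318
shift tool mm [-0.1  4.1 -0.9] turn -0.0011
```

```bash
python3 -m jog '[[0,0,-0.004,0,30],[0,0,-0.004,0,30],[0,0,-0.004,0,30],[0,0,-0.003,0,30],[0,0,0,0,30]]' 25
python3 -c "
from h import *
to(.566,-.031,.123,1.478)
for n,c in(('top',(332,225)),('scene',(304,250))):
    p=arm.read_camera(n); cv2.imwrite(f'pics/{n}2.png',crop(p['image'],*c,150,120,5))
"
```

```text
t: 6.02
tool_pos: [0.5636, -0.03, 0.1204]
orientation: [3.135, 0.003, 1.477]
force: [-1.0, -0.2, -7.0]
opening: 0.0325
t 6.025 pos [ 0.5636 -0.03    0.1204] rpy [3.1348e+00 2.5000e-03 1.4767e+00] F [-1.  -0.2 -7. ] open 0.0325
shift tool mm [-0.8  2.5 -2.6] turn -0.0013
```

View pics/scene2.png

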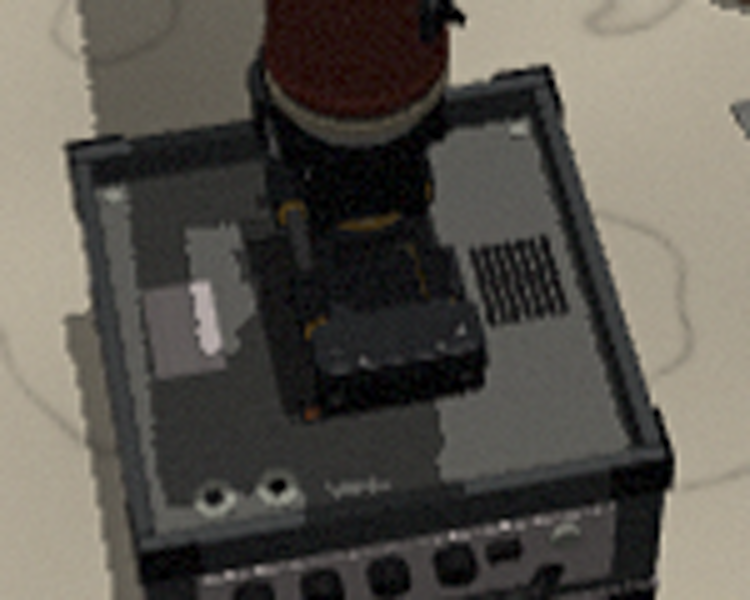

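```bash
python3 -c "
from h import *
p=arm.read_camera('scene'); w=cloud(p)
A=np.array([.540,-.0272]); c,s=np.cos(-.0925),np.sin(-.0925)
d=w[...,:2]-A; ax=d@[c,s]; ay=d@[-s,c]
for lo in range(-80,60,10):
  r=[]
  for y0 in (-80,-60,-44,-38,-32,-26,32,38,44,60):
    m=(ax*1e3>lo)&(ax*1e3<lo+10)&(abs(ay*1e3-y0)<3)
    z=w[...,2][m]; r.append((round(float(np.nanmedian(z))*1e3,0) if m.any() else None))
  print(lo,r)
"
```

```text
-80 [104.0, 104.0, 544.0, 545.0, 232.0, None, None, None, None, 548.0]
-70 [104.0, 103.0, 541.0, 540.0, 232.0, 107.0, None, None, None, 544.0]
-60 [106.0, 105.0, 537.0, 534.0, 204.0, 107.0, None, None, None, 540.0]
-50 [105.0, 104.0, 534.0, 532.0, 215.0, 109.0, 111.0, None, None, 537.0]
-40 [104.0, 105.0, 529.0, 528.0, 111.0, 112.0, 113.0, None, None, 535.0]
-30 [106.0, 103.0, 524.0, 114.0, 211.0, None, None, None, None, 529.0]
-20 [105.0, 105.0, 521.0, 250.0, 211.0, 213.0, None, 212.0, None, 525.0]
-10 [105.0, 104.0, 518.0, 214.0, 212.0, 214.0, 214.0, 214.0, 509.0, 521.0]
0 [105.0, 105.0, 513.0, 198.0, 207.0, 217.0, 501.0, 208.0, 517.0, 518.0]
10 [106.0, 495.0, 510.0, 336.0, 208.0, 504.0, 503.0, 504.0, 502.0, 515.0]
20 [104.0, 492.0, 506.0, 360.0, 296.0, 231.0, 504.0, 504.0, 508.0, 511.0]
30 [104.0, 496.0, 500.0, 378.0, 361.0, 302.0, 330.0, 386.0, 507.0, 499.0]
40 [105.0, 489.0, 119.0, 436.0, 380.0, 373.0, 386.0, 495.0, 499.0, 107.0]
50 [103.0, 467.0, 468.0, 465.0, 466.0, 445.0, 419.0, 377.0, 495.0, 107.0]
```

```bash
python3 -m jog '[[0,0,0,0,50],[0,0,0,0,50],[0,0,0,0,35],[0,0,-0.001,0,35]]' 6
python3 -c "
from h import *
to(.565,-.031,.123,1.478)
"
```

```text
t: 6.68
tool_pos: [0.5662, -0.0306, 0.1251]
orientation: [3.129, 0.003, 1.477]
force: [0.3, -0.5, -1.4]
opening: 0.0382
t 6.675 pos [ 0.5662 -0.0306  0.1251] rpy [3.1289 0.0033 1.4768] F [ 0.3 -0.5 -1.4] open 0.0382
shift tool mm [-0.5 -1.2  2.1] turn -0.0012
```

```bash
for i in 1; do python3 -m jog '[[0,0,0.003,0,35],[0,0,0,0,35]]' 6; python3 -m jog '[[0,0,0.003,0,35],[0,0,0,0,35]]'; done
python3 -c "
from h import *
to(.565,-.031,.123,1.478)
p=arm.read_camera('scene'); w=cloud(p)
A=np.array([.540,-.0272]); c,s=np.cos(-.0925),np.sin(-.0925)
d=w[...,:2]-A; ax=d@[c,s]; ay=d@[-s,c]
m=(w[...,2]<.135)&(abs(ay)<.045)&(ax>-.075)&(ax<.052)
X=np.c_[ax[m],ay[m],w[...,2][m]]*1e3
print(np.round(X[::max(1,len(X)//40)],0).tolist())
print(np.polyfit(X[:,0],X[:,2],1))
"
```

```text
t: 6.92
tool_pos: [0.5669, -0.0307, 0.123]
orientation: [3.127, 0.004, 1.477]
force: [-0.5, -0.1, -0.6]
opening: 0.0381
t: 7.18
tool_pos: [0.5674, -0.0308, 0.1212]
orientation: [3.126, 0.004, 1.477]
force: [0.8, 0.2, -1.2]
opening: 0.0381
t 7.175 pos [ 0.5674 -0.0308  0.1212] rpy [3.1262 0.0037 1.477 ] F [ 0.8  0.2 -1.2] open 0.0381
shift tool mm [-0.4 -2.4 -1.8] turn -0.001
[[-74.0, -40.0, 106.0], [-72.0, -30.0, 102.0], [-69.0, -36.0, 102.0], [-66.0, -41.0, 104.0], [-62.0, -44.0, 106.0], [-61.0, -24.0, 102.0], [-56.0, -28.0, 105.0], [-53.0, -43.0, 109.0], [-47.0, -24.0, 111.0], [-38.0, 36.0, 106.0], [-45.0, -27.0, 109.0], [-45.0, -44.0, 110.0], [-41.0, -25.0, 110.0], [-43.0, -30.0, 105.0], [-39.0, -33.0, 107.0], [-40.0, -38.0, 103.0], [-31.0, -39.0, 110.0], [-27.0, -37.0, 111.0], [-27.0, -33.0, 106.0], [-20.0, -29.0, 110.0], [-18.0, -44.0, 109.0], [-17.0, -42.0, 105.0], [-8.0, -38.0, 112.0], [-1.0, -34.0, 115.0], [1.0, -30.0, 113.0], [6.0, -41.0, 114.0], [10.0, -37.0, 114.0], [14.0, -32.0, 113.0], [15.0, -30.0, 111.0], [21.0, -31.0, 114.0], [22.0, -31.0, 112.0], [28.0, -32.0, 115.0], [29.0, -33.0, 114.0], [31.0, -33.0, 112.0], [36.0, -32.0, 115.0], [40.0, -30.0, 115.0], [40.0, -45.0, 111.0], [50.0, 34.0, 102.0], [51.0, 24.0, 102.0], [50.0, -42.0, 112.0], [15.0, -33.0, 56.0], [52.0, -37.0, 104.0]]
[3.39818593e-02 1.08799210e+02]
```

```bash
python3 -m jog '[[0,0,0.003,0,35],[0,0,0.003,0,35],[0,0,0,0,35]]'
python3 -c "
from h import *
to(.565,-.031,.123,1.478)
p=arm.read_camera('scene'); w=cloud(p)
A=np.array([.540,-.0272]); c,s=np.cos(-.0925),np.sin(-.0925)
d=w[...,:2]-A; ax=d@[c,s]; ay=d@[-s,c]
m=(w[...,2]<.135)&(w[...,2]>.098)&(abs(ay)<.041)&(ax>-.07)&(ax<.045)
X=np.c_[ax[m],ay[m],w[...,2][m]]*1e3
print(np.polyfit(X[:,0],X[:,2],1))
"
```

```text
t: 7.6
tool_pos: [0.5678, -0.0309, 0.1169]
orientation: [3.126, 0.004, 1.477]
force: [-0.8, 0.1, -0.0]
opening: 0.0384
t 7.6 pos [ 0.5678 -0.0309  0.1169] rpy [3.1258 0.0041 1.4771] F [-0.8  0.1 -0. ] open 0.0384
shift tool mm [-0.3 -2.7 -6.1] turn -0.0009
[7.82745642e-02 1.10877247e+02]
```

```bash
python3 -m jog '[[0,0,0,0,48],[0,0,0,0,65],[0,0,-0.02,0,80],[0,0,-0.025,0,100],[0,0,-0.01,0.17,100],[0,0,0,0.175,100],[0,0,0,0.175,100],[0,0,0,0.175,100],[0,0,0,0.175,100]]'
python3 -m jog '[[0,0,0,0.175,100],[0,0,0,0.175,100],[0,0,0,0.175,100],[0,0,0,0.175,100],[0,0,0,0,90]]'
python3 -c "
from h import *
to(.5514,-.029,.122,-.0925)
for n,c in(('top',(332,225)),('scene',(304,250))):
    p=arm.read_camera(n); cv2.imwrite(f'pics/{n}3.png',crop(p['image'],*c,150,120,5))
w=cloud(p)
A=np.array([.540,-.0272]); c,s=np.cos(-.0925),np.sin(-.0925)
d=w[...,:2]-A; ax=d@[c,s]; ay=d@[-s,c]
m=(w[...,2]<.135)&(w[...,2]>.098)&(abs(ay)<.041)&(ax>-.07)&(ax<.045)
X=np.c_[ax[m],ay[m],w[...,2][m]]*1e3
print(np.polyfit(X[:,0],X[:,2],1))
"
```

```text
t: 8.78
tool_pos: [0.5698, -0.031, 0.1822]
orientation: [3.123, -0.016, 0.58]
force: [-0.4, -0.4, -0.0]
opening: 0.0867
t: 9.4
tool_pos: [0.5724, -0.0314, 0.19]
orientation: [3.138, -0.033, -0.143]
force: [-0.1, -0.1, 0.0]
opening: 0.0828
t 9.4 pos [ 0.5724 -0.0314  0.19  ] rpy [ 3.138  -0.0333 -0.1426] F [-0.1 -0.1  0. ] open 0.0828
shift tool mm [-21.1   0.6  68. ] turn -0.0501
[  0.11372883 112.70643556]
```

View pics/scene3.png

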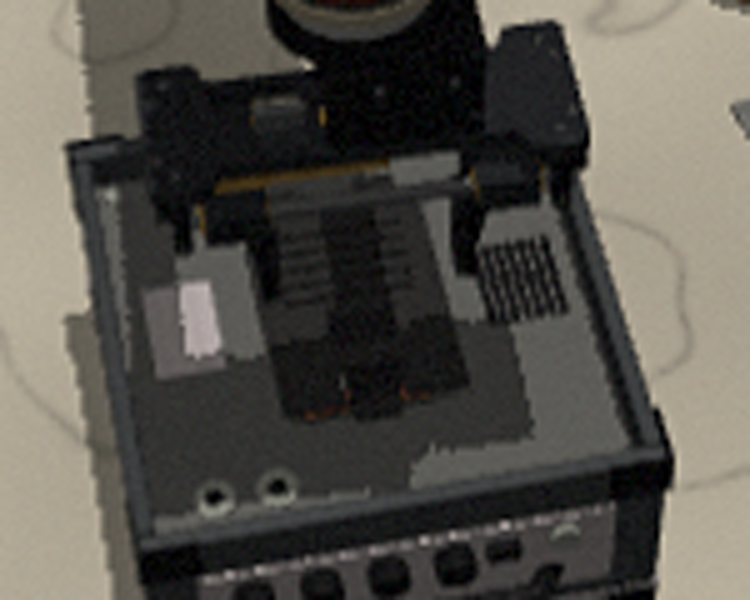

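```bash
python3 -m jog '[[-0.02,0,0.02,-0.05,70],[0,0,0.02,0,60],[0,0,0,0,60]]' 40
python3 -c "
from h import *
to(.5514,-.029,.122,-.0925)
for n,c in(('top',(332,225)),('scene',(304,250))):
    p=arm.read_camera(n); cv2.imwrite(f'pics/{n}4.png',crop(p['image'],*c,150,120,5))
"
```

```text
t: 9.88
tool_pos: [0.5541, -0.0289, 0.1498]
orientation: [3.136, -0.035, -0.08]
force: [-1.4, 0.6, -0.7]
opening: 0.0572
t 9.875 pos [ 0.5541 -0.0289  0.1498] rpy [ 3.1358 -0.035  -0.0797] F [-1.4  0.6 -0.7] open 0.0572
shift tool mm [-2.7  0.3 27.8] turn 0.0128
```

View pics/scene4.png

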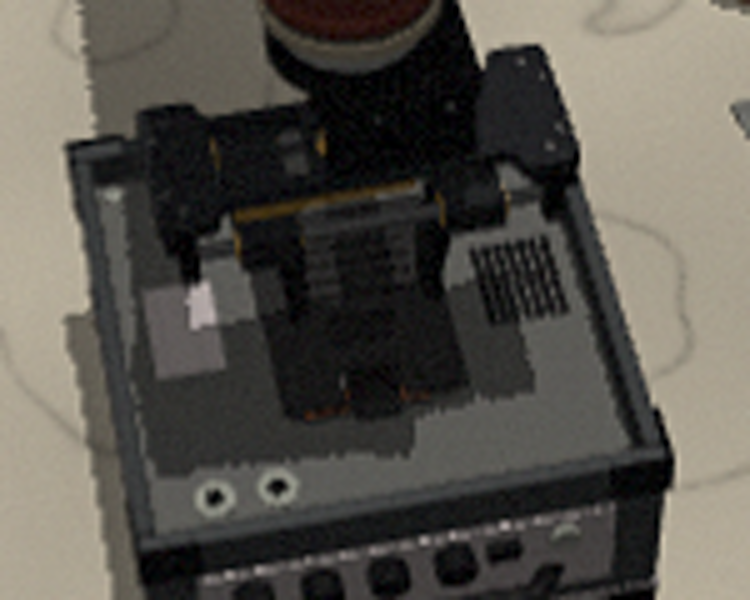

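```bash
python3 -m jog '[[-0.0045,0,0.012,0.012,60],[0,0,0.01,0,60],[0,0,0,0,55]]' 40
python3 -c "
from h import *
to(.5505,-.029,.124,-.0925)"
```

```text
t: 10.35
tool_pos: [0.5528, -0.0292, 0.1298]
orientation: [3.136, -0.041, -0.092]
force: [-0.1, 0.8, -0.5]
opening: 0.0494
t 10.35 pos [ 0.5528 -0.0292  0.1298] rpy [ 3.1357 -0.0408 -0.0924] F [-0.1  0.8 -0.5] open 0.0494
shift tool mm [-2.3 -0.   5.8] turn 0.0001
```

```bash
python3 -m jog '[[-0.0025,0,0.006,0,55],[0,0,0,0,40],[0,0,0,0,30],[0,0,0,0,30]]' 40
python3 -c "
from h import *
to(.5505,-.029,.124,-.0925)"
```

```text
t: 10.85
tool_pos: [0.5506, -0.0291, 0.1235]
orientation: [3.136, -0.041, -0.092]
force: [-0.8, 0.1, -1.5]
opening: 0.0309
t 10.85 pos [ 0.5506 -0.0291  0.1235] rpy [ 3.1356 -0.041  -0.0921] F [-0.8  0.1 -1.5] open 0.0309
shift tool mm [-0.1 -0.1 -0.5] turn 0.0004
```

```bash
python3 -m jog '[[-0.003,0,-0.0086,0,30],[-0.004,0,-0.0082,0,30],[0,0,0,0,30]]' 40
python3 -c "
from h import *
to(.4633+.9957*.0802,-.0201-.0924*.0802,.1235+.0168,-.0925)"
```

```text
t: 11.22
tool_pos: [0.5427, -0.0283, 0.1411]
orientation: [3.135, -0.042, -0.092]
force: [0.6, -0.1, -4.1]
opening: 0.0309
t 11.225 pos [ 0.5427 -0.0283  0.1411] rpy [ 3.1355 -0.0418 -0.0922] F [ 0.6 -0.1 -4.1] open 0.0309
shift tool mm [ 0.4 -0.9  0.8] turn 0.0003
```

```bash
python3 -m jog '[[-0.0045,0.0,-0.0075,0,30],[-0.0055,0,-0.0072,0,30],[0,0,0,0,30]]' 40
python3 -c "
from h import *
to(.4633+.9957*.0695,-.0201-.0924*.0695,.1235+.0318,-.0925)
for n,c in(('top',(332,225)),('scene',(304,250))):
    p=arm.read_camera(n); cv2.imwrite(f'pics/{n}5.png',crop(p['image'],*c,150,120,5))
"
```

```text
t: 11.6
tool_pos: [0.532, -0.0273, 0.157]
orientation: [3.135, -0.044, -0.092]
force: [1.1, -0.2, -4.2]
opening: 0.0309
t 11.6 pos [ 0.532  -0.0273  0.157 ] rpy [ 3.1353 -0.0438 -0.0921] F [ 1.1 -0.2 -4.2] open 0.0309
shift tool mm [ 0.5 -0.9  1.7] turn 0.0004
```

View pics/scene5.png

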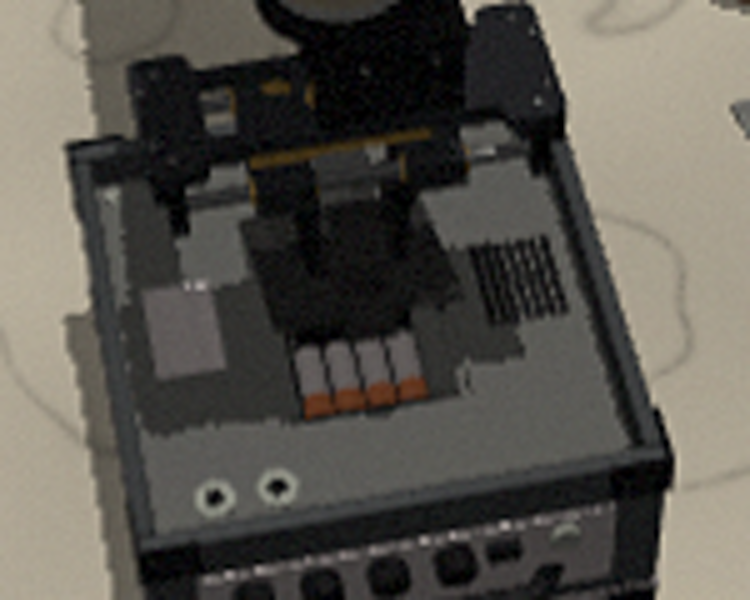

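```bash
python3 -m jog '[[-0.0058,0,-0.0055,0,30],[-0.0068,0,-0.0058,0,30],[-0.006,0,-0.004,0,30],[0,0,0,0,30]]' 40
python3 -c "
from h import *
to(.4633+.9957*.0499,-.0201-.0924*.0499,.1235+.0487,-.0925)
s=arm.read_state()['tool_pos']
a=np.arctan2(s[2]+.0065-.101,(s[0]-.4633)/.9957); print('theta',a-.319+.1, 'r',np.hypot(s[2]+.0065-.101,(s[0]-.4633)/.9957))
p=arm.read_camera('scene'); w=cloud(p); c=(304,250);cv2.imwrite('pics/scene6.png',crop(p['image'],*c,150,120,5))
A=np.array([.540,-.0272]); c,s=np.cos(-.0925),np.sin(-.0925)
d=w[...,:2]-A; ax=d@[c,s]; ay=d@[-s,c]
r=arm.silhouettes(p,'cover')
for q in r[:1]:
  m=q['pixels']&(w[...,2]<.22)&(w[...,2]>.09)&(abs(ay)>.03)&(abs(ay)<.046)
  X=np.c_[ax[m],ay[m],w[...,2][m]]*1e3
  print(q['conf'],len(X),np.round(X[::max(1,len(X)//30)]).tolist())
"
```

```text
t: 12.2
tool_pos: [0.5137, -0.0257, 0.1736]
orientation: [3.135, -0.049, -0.092]
force: [2.6, -0.1, -2.0]
opening: 0.031
t 12.2 pos [ 0.5137 -0.0257  0.1736] rpy [ 3.135  -0.0487 -0.0922] F [ 2.6 -0.1 -2. ] open 0.031
shift tool mm [-0.8 -0.9  1.4] turn 0.0003
theta 0.7827014640409206 r 0.09390508260053532
0.66 132 [[-62.0, 38.0, 123.0], [-52.0, 36.0, 133.0], [-44.0, 45.0, 139.0], [-33.0, 38.0, 150.0], [-83.0, -33.0, 106.0], [-24.0, 36.0, 158.0], [-16.0, 44.0, 165.0], [-77.0, -34.0, 110.0], [-10.0, 35.0, 171.0], [-5.0, 44.0, 174.0], [-62.0, -38.0, 124.0], [0.0, 33.0, 180.0], [6.0, 42.0, 185.0], [-48.0, -40.0, 137.0], [-44.0, -30.0, 140.0], [12.0, 38.0, 189.0], [-41.0, -43.0, 143.0], [-32.0, -35.0, 152.0], [15.0, 32.0, 190.0], [14.0, 42.0, 186.0], [-26.0, -40.0, 157.0], [-16.0, -32.0, 166.0], [-15.0, -44.0, 167.0], [-7.0, -35.0, 174.0], [-19.0, 37.0, 141.0], [-1.0, -43.0, 180.0], [6.0, -35.0, 186.0], [-1.0, 36.0, 158.0], [5.0, -42.0, 183.0], [13.0, -33.0, 190.0], [15.0, -41.0, 191.0], [14.0, -31.0, 187.0], [19.0, -37.0, 191.0]]
```

View pics/scene6.png

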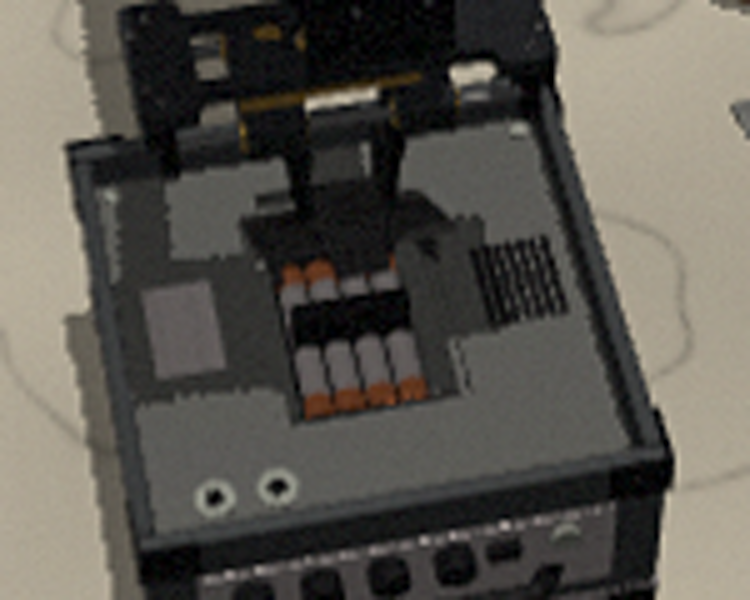

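```bash
python3 -m jog '[[0.006,0,0.0003,0,30],[0.006,0,0.0003,0,30],[0.006,0,0.0003,0,30],[0.002,0,0,0,30]]' 40
python3 -c "
from h import *
to(.4633+.9957*.0699,-.0201-.0924*.0699,.1736,-.0925)
p=arm.read_camera('scene'); c=(304,250);cv2.imwrite('pics/scene7.png',crop(p['image'],*c,150,120,5))
"
```

```text
t: 12.8
tool_pos: [0.5324, -0.0272, 0.1703]
orientation: [3.136, -0.04, -0.092]
force: [-0.2, 0.6, -1.5]
opening: 0.031
t 12.8 pos [ 0.5324 -0.0272  0.1703] rpy [ 3.1357 -0.04   -0.0923] F [-0.2  0.6 -1.5] open 0.031
shift tool mm [ 0.4 -0.7 -3.3] turn 0.0002
```

View pics/scene7.png

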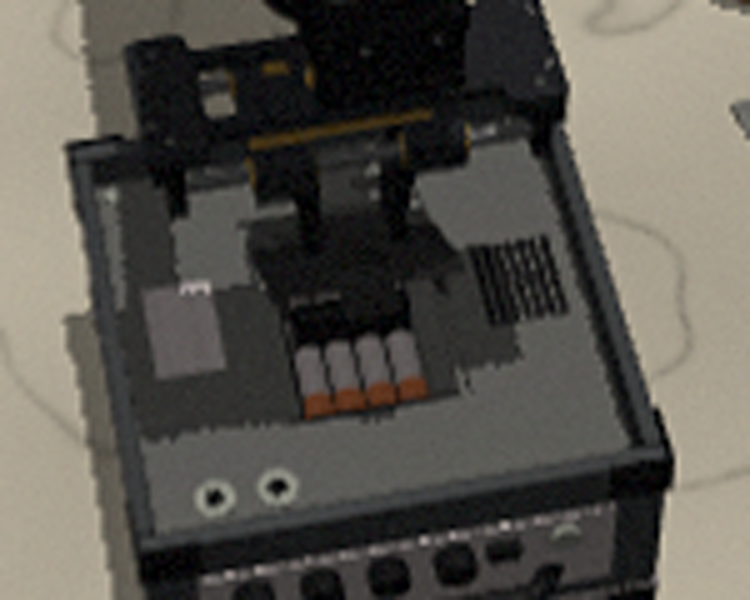

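```bash
python3 -m jog '[[0,0,-0.004,0,30],[0,0,-0.006,0,30],[0,0,-0.01,0,30]]' 40; python3 -m jog '[[0,0,-0.015,0,30],[0,0,-0.025,0,30],[0,0,-0.025,0,30],[0,0,-0.02,0,30],[0,0,0,0,30]]'
python3 -c "
from h import *
to(.55,.325,.28,-.03)
p=arm.read_camera('scene'); c=(304,220);cv2.imwrite('pics/scene8.png',crop(p['image'],*c,160,150,5))
p=arm.read_camera('top'); cv2.imwrite('pics/top8.png',p['image'])
"
```

```text
t: 13.22
tool_pos: [0.5309, -0.0268, 0.1907]
orientation: [3.136, -0.038, -0.092]
force: [0.1, 0.4, -1.4]
opening: 0.0309
t: 13.85
tool_pos: [0.5287, -0.0262, 0.2852]
orientation: [3.135, -0.046, -0.092]
force: [0.2, 0.5, -1.4]
opening: 0.0309
t 13.85 pos [ 0.5287 -0.0262  0.2852] rpy [ 3.1351 -0.0456 -0.0921] F [ 0.2  0.5 -1.4] open 0.0309
shift tool mm [ -11.1 -351.7    5.2] turn -0.0621
```

View pics/scene8.png

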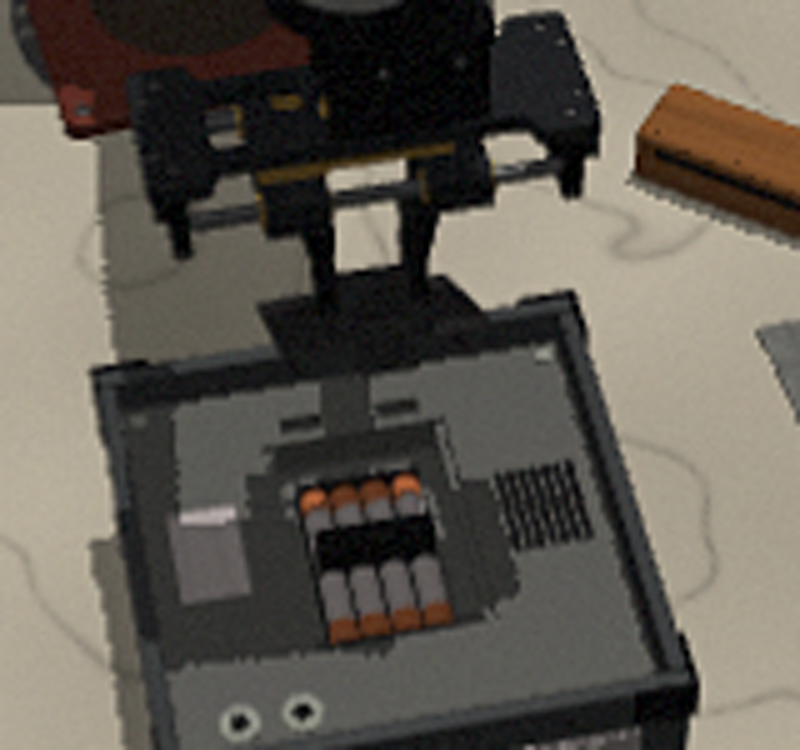

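```bash
python3 -m jog '[[-0.01,-0.03,0,-0.03,30],[-0.014,-0.05,0,-0.03,30],[-0.015,-0.055,0,0,30],[-0.015,-0.055,0,0,30],[-0.013,-0.055,0,0,30],[-0.01,-0.05,0,0,30],[0,-0.03,0,0,30],[0,0,0,0,30]]' 40
python3 -c "
from h import *
to(.462,.324,.10,-.03)
p=arm.read_camera('scene'); c=(420,200);cv2.imwrite('pics/scene9.png',crop(p['image'],*c,160,150,5))
"
```

```text
t: 14.95
tool_pos: [0.4572, 0.31, 0.2649]
orientation: [3.128, -0.025, -0.033]
force: [-0.3, -0.3, -2.0]
opening: 0.0309
t 14.95 pos [0.4572 0.31   0.2649] rpy [ 3.1284 -0.0252 -0.0329] F [-0.3 -0.3 -2. ] open 0.0309
shift tool mm [  4.3 -14.2 164.9] turn -0.0029
```

View pics/scene9.png

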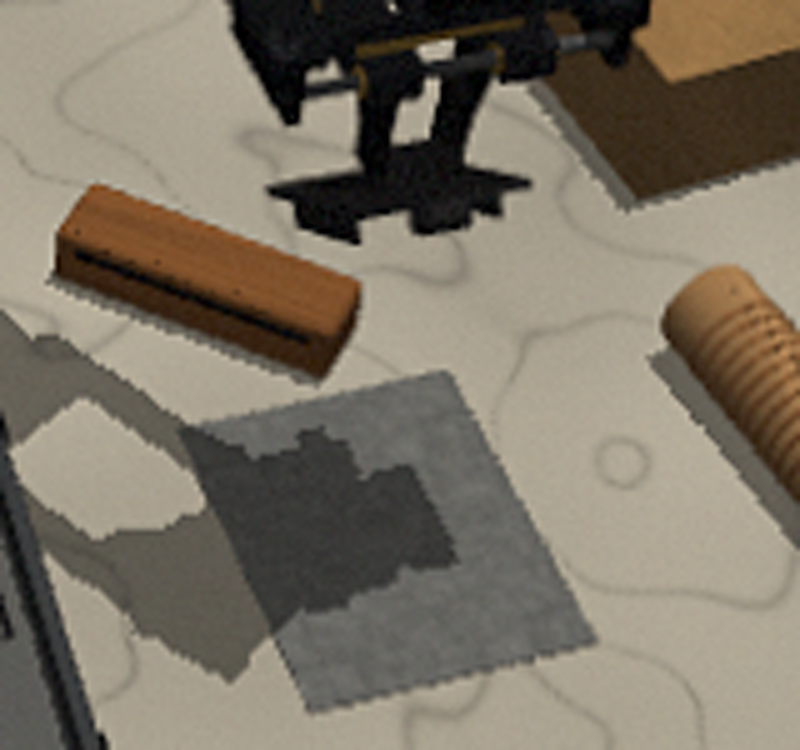

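```bash
python3 -c "
from h import *
for n in('scene','top'):
    p=arm.read_camera(n); w=cloud(p); t=arm.read_state()['tool_pos']
    for q in arm.silhouettes(p,'cover')[:2]:
        m=q['pixels']&~np.isnan(w[...,0])
        X=w[m]; 
        X=X[(abs(X[:,0]-t[0])<.12)&(abs(X[:,1]-t[1])<.07)&(X[:,2]>.1)&(X[:,2]<.34)]
        print(n,q['conf'],len(X),np.round((X[::max(1,len(X)//40)]-t)*1e3).astype(int).tolist())
"
```

```text
scene 0.68 529 [[-2, -3, 10], [25, -11, 32], [23, -12, 28], [0, 0, 1], [4, -8, 3], [35, 9, 26], [32, -5, 24], [-71, -12, -70], [7, -5, -2], [36, 13, 20], [-52, -28, -51], [-25, -5, -34], [35, 3, 18], [38, 37, 12], [-25, -28, -31], [7, -10, -7], [36, 8, 15], [43, 40, 12], [-15, -28, -25], [19, -11, 1], [40, 11, 14], [-44, -39, -52], [6, -31, -8], [38, -15, 16], [15, 37, -20], [13, -43, -3], [35, -20, 12], [45, 9, 13], [2, -42, -16], [39, -28, 14], [45, 5, 10], [-17, -36, -38], [41, -33, 14], [49, 8, 10], [-2, -36, -28], [49, -8, 11], [-8, -34, -38], [45, -2, 3], [6, -37, -27], [48, 5, 0], [42, -11, -4]]
top 0.82 294 [[26, -38, 3], [21, -35, 0], [18, -43, 0], [13, -40, -2], [8, -37, -4], [4, -35, -15], [-2, -33, -11], [-21, 37, -29], [-22, 43, -44], [-23, 22, -38], [-26, 41, -33], [-26, 21, -34], [-27, -45, -39], [-29, 27, -37], [-30, -38, -35], [-30, 38, -47], [-31, 17, -42], [-34, 45, -42], [-34, 25, -39], [-35, -39, -43], [-36, 35, -46], [-37, 14, -40], [-39, 43, -46], [-39, 24, -47], [-40, -41, -50], [-41, 34, -53], [-42, 13, -49], [-44, 41, -49], [-45, 21, -48], [-46, -44, -45], [-47, 30, -51], [-47, 11, -56], [-49, 40, -58], [-50, 19, -50], [-52, 45, -54], [-52, 25, -55], [-53, -38, -62], [-55, 28, -56], [-54, 11, -67], [-57, 22, -65], [-60, 22, -65], [-63, 22, -67]]
top 0.3 0 []
```

```bash
python3 -m jog '[[0.002,-0.012,0.04,-0.003,30],[0,0,0.045,0,30],[0,0,0.045,0,30],[0,0,0.02,0,30],[0,0,0,0,30]]' 40
python3 -c "
from h import *
to(.465,.324,.085,-.03)
"
```

```text
t: 15.82
tool_pos: [0.4693, 0.3125, 0.1151]
orientation: [3.131, -0.033, -0.043]
force: [-0.6, -0.1, -1.1]
opening: 0.031
t 15.825 pos [0.4693 0.3125 0.1151] rpy [ 3.1307 -0.0326 -0.0434] F [-0.6 -0.1 -1.1] open 0.031
shift tool mm [ -4.8 -11.3  30.1] turn -0.0134
```

```bash
python3 -m jog '[[-0.004,-0.0115,0.01,-0.013,30],[-0.001,0,0.012,0,30],[0,0,0,0,30]]' 40
python3 -c "
from h import *
to(.465,.324,.085,-.03)
"
```

```text
t: 16.2
tool_pos: [0.4674, 0.3249, 0.0946]
orientation: [3.133, -0.037, -0.031]
force: [-0.4, -0.4, -1.3]
opening: 0.031
t 16.2 pos [0.4674 0.3249 0.0946] rpy [ 3.1328 -0.0367 -0.0309] F [-0.4 -0.4 -1.3] open 0.031
shift tool mm [-2.4  1.   9.6] turn -0.0009
```

```bash
python3 -m jog '[[-0.002,0,0.008,0,30],[0,0,0.004,0,30]]' 40; python3 -m jog '[[0,0,0.004,0,30],[0,0,0,0,30]]' 40;
python3 -c "
from h import *
to(.467,.324,.078,-.03)
"
```

```text
t: 16.45
tool_pos: [0.4664, 0.3254, 0.083]
orientation: [3.134, -0.039, -0.031]
force: [0.3, 0.2, -1.5]
opening: 0.0308
t: 16.7
tool_pos: [0.4669, 0.3254, 0.0789]
orientation: [3.134, -0.039, -0.031]
force: [-0.4, 0.5, -0.1]
opening: 0.0304
t 16.7 pos [0.4669 0.3254 0.0789] rpy [ 3.134  -0.0391 -0.0307] F [-0.4  0.5 -0.1] open 0.0304
shift tool mm [0.1 1.4 0.9] turn -0.0007
```

```bash
python3 -m jog '[[0.005,0,0.003,0,30],[0.005,0,0.0035,0,30],[0,0,0,0,30]]' 40
python3 -c "
from h import *
to(.477,.324,.073,-.03)
"
```

```text
t: 17.08
tool_pos: [0.478, 0.3252, 0.0729]
orientation: [3.134, -0.039, -0.031]
force: [-0.3, 0.6, 0.3]
opening: 0.0311
t 17.075 pos [0.478  0.3252 0.0729] rpy [ 3.1344 -0.0389 -0.0309] F [-0.3  0.6  0.3] open 0.0311
shift tool mm [-0.9  1.2 -0.1] turn -0.0009
```

```bash
python3 -m jog '[[0.0045,0.0005,0.0045,0,30],[0.0045,0,0.0045,0,30],[0.004,0,0.0052,0,30],[0.004,0,0.0052,0,30],[0,0,0,0,30]]' 40
python3 -c "
from h import *
to(.496,.324,.0545,-.03)
p=arm.read_camera('scene'); c=(420,220);cv2.imwrite('pics/scene10.png',crop(p['image'],*c,160,150,5))
"
```

```text
t: 17.7
tool_pos: [0.4973, 0.324, 0.053]
orientation: [3.135, -0.039, -0.031]
force: [-0.4, -0.5, 2.3]
opening: 0.0302
t 17.7 pos [0.4973 0.324  0.053 ] rpy [ 3.1346 -0.0391 -0.0311] F [-0.4 -0.5  2.3] open 0.0302
shift tool mm [-1.3  0.  -1.5] turn -0.0011
```

View pics/scene10.png

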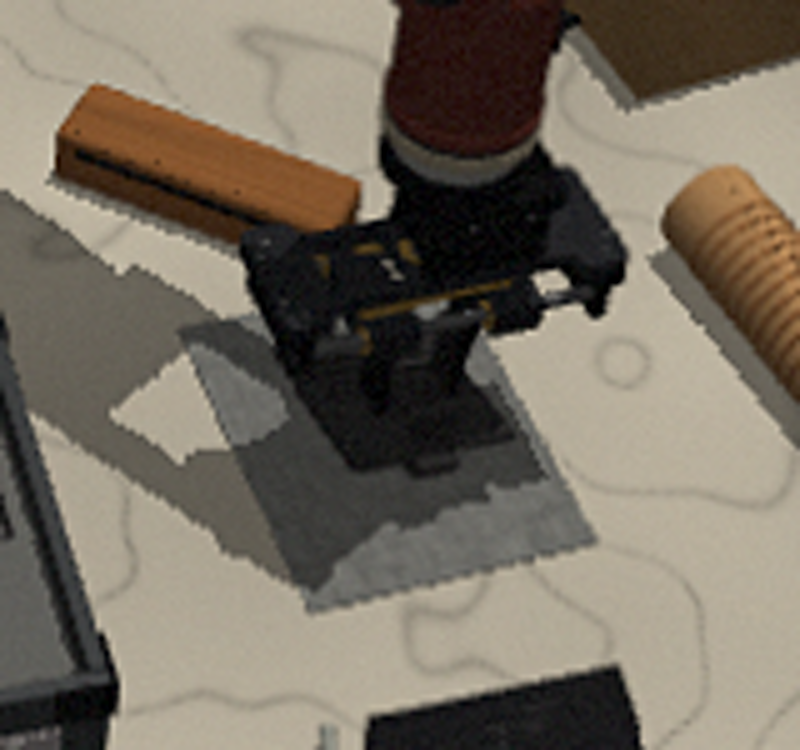

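```bash
python3 -m jog '[[0.0035,0,0.0045,0,30],[0.003,0,0.0045,0,30],[0.002,0,0.004,0,30],[0,0,0,0,30]]' 40
python3 -c "
from h import *
to(.5095,.324,.033,-.03)
"
```

```text
t: 18.25
tool_pos: [0.5078, 0.3238, 0.0406]
orientation: [3.135, -0.041, -0.031]
force: [-0.7, -0.6, 1.4]
opening: 0.0309
t 18.25 pos [0.5078 0.3238 0.0406] rpy [ 3.1352 -0.0415 -0.0309] F [-0.7 -0.6  1.4] open 0.0309
shift tool mm [ 1.7 -0.2  7.6] turn -0.0009
```

```bash
python3 -m jog '[[0.001,0,0.003,0,30],[0.0005,0,0.002,0,30],[0,0,0,0,30]]' 40;python3 -m jog '[[0.0,0,0.002,0,30],[0,0,0,0,30]]'
python3 -c "
from h import *
to(.5095,.324,.033,-.03)
"
```

```text
t: 18.62
tool_pos: [0.5106, 0.3238, 0.0361]
orientation: [3.136, -0.044, -0.031]
force: [0.1, -0.5, 2.1]
opening: 0.031
t: 18.88
tool_pos: [0.5113, 0.3239, 0.0346]
orientation: [3.136, -0.045, -0.031]
force: [0.1, 0.2, 2.2]
opening: 0.031
t 18.875 pos [0.5113 0.3239 0.0346] rpy [ 3.136  -0.0449 -0.0307] F [0.1 0.2 2.2] open 0.031
shift tool mm [-1.8 -0.   1.6] turn -0.0007
```

```bash
python3 -m jog '[[-0.001,0,0.0015,0,30],[0,0,0.001,0,30],[0,0,0,0,30]]' 40
python3 -c "
from h import *
to(.5095,.324,.033,-.03)
p=arm.read_camera('scene'); w=cloud(p)
c=(420,220);cv2.imwrite('pics/scene11.png',crop(p['image'],*c,160,150,5))
q=arm.silhouettes(p,'cover')[0]; X=w[q['pixels']]; X=X[(X[:,2]<.06)&(X[:,2]>.01)]
print(q['conf'],q['rect']); A=np.c_[X[:,:2]-[.485,.325],np.ones(len(X))]; 
m=X[:,2]<.04; print(np.linalg.lstsq(A[m],X[m,2],rcond=None)[0], X[m].min(0),X[m].max(0))
"
```

```text
t: 19.25
tool_pos: [0.5113, 0.3239, 0.0346]
orientation: [3.136, -0.046, -0.03]
force: [-0.7, -0.8, 1.5]
opening: 0.0305
t 19.25 pos [0.5113 0.3239 0.0346] rpy [ 3.1357 -0.0465 -0.0305] F [-0.7 -0.8  1.5] open 0.0305
shift tool mm [-1.8 -0.1  1.6] turn -0.0005
0.67 [402.4, 220.8, 441.5, 250.3]
[0.00218837 0.00385903 0.02390696] [0.46718567 0.2791229  0.01131832] [0.5581784  0.37029743 0.03965023]
```

View pics/scene11.png

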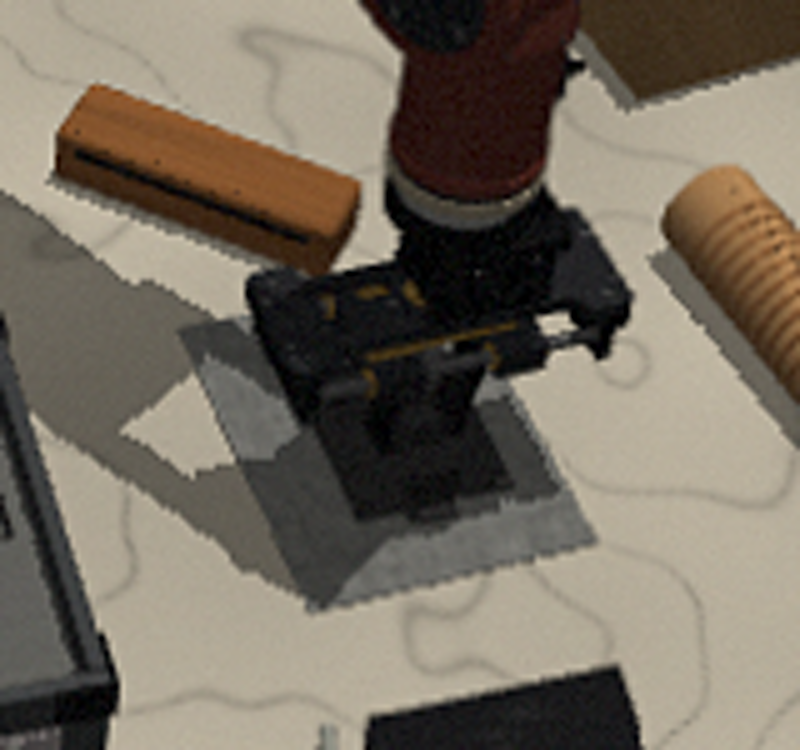

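```bash
python3 -m jog '[[0,0,0,0,38],[0,0,0,0,45],[0,0,0,0,55],[0,0,-0.03,0,60],[0,0,-0.05,0,80],[0,0,-0.06,0,100],[0,0.04,-0.06,0,100],[0,0.06,-0.04,0,100],[0,0.06,0,0,100]]' 
python3 -c "
from h import *
to(.520,-.0254,.27,-.0925)
for n,c in(('top',(225,250)),('scene',(420,220))):
    p=arm.read_camera(n); w=cloud(p)
    cv2.imwrite(f'pics/{n}12.png',crop(p['image'],*c,150,120,5))
    m=(abs(w[...,0]-.485)<.115)&(abs(w[...,1]-.325)<.095)&(w[...,2]>.015)&(w[...,2]<.034)
    X=w[m]; print(n,len(X),cv2.minAreaRect((X[:,:2]*1e3).astype(np.float32)))
    A=np.c_[X[:,:2]-[.485,.325],np.ones(len(X))]; print(np.linalg.lstsq(A,X[:,2],rcond=None)[0])
    m=(abs(w[...,0]-.485)<.14)&(abs(w[...,1]-.325)<.12)&(w[...,2]<.06)
    
"
```

```text
t: 20.48
tool_pos: [0.4938, 0.1783, 0.2641]
orientation: [3.132, -0.039, -0.023]
force: [0.5, -1.2, -0.3]
opening: 0.0858
t 20.475 pos [0.4938 0.1783 0.2641] rpy [ 3.1317 -0.0392 -0.0232] F [ 0.5 -1.2 -0.3] open 0.0858
shift tool mm [ 31.  203.   -5.9] turn 0.0693
top 380 ((483.4375, 333.89849853515625), (203.2749481201172, 193.6142578125), 80.18938446044922)
[ 0.00458714 -0.00587434  0.0247853 ]
scene 1151 ((480.173583984375, 325.9725646972656), (92.75965118408203, 148.2198486328125), 88.55068969726562)
[0.00617061 0.00324338 0.0231454 ]
```

View pics/scene12.png

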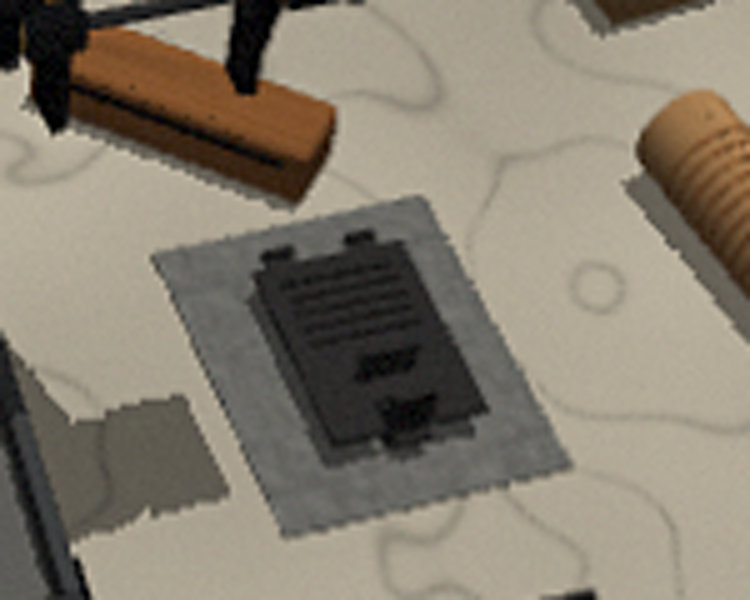

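View pics/top12.png

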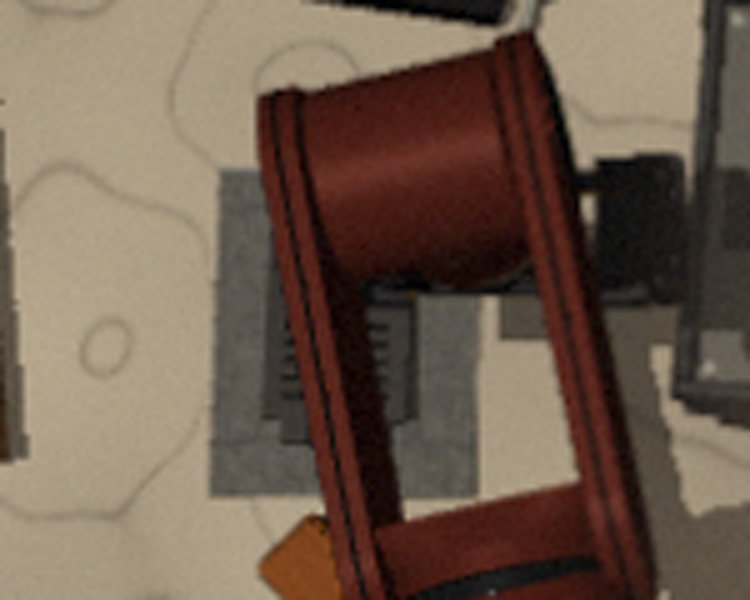

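```bash
python3 -m jog '[[0.008,0.05,0,0,80],[0.008,0.055,0,0,80],[0.008,0.055,0,-0.1,70],[0.003,0.035,0,-0.187,60],[0,0,0,-0.187,60],[0,0,0,-0.187,60],[0,0,0,-0.187,60],[0,0,0,-0.187,60],[0,0,0,-0.187,60],[0,0,0,-0.187,60]]'
python3 -c "
from h import *
to(.520,-.0254,.15,1.478)
"
```

```text
t: 21.82
tool_pos: [0.5167, -0.0228, 0.2591]
orientation: [3.113, 0.003, 1.394]
force: [0.4, -0.4, 0.1]
opening: 0.0524
t 21.825 pos [ 0.5167 -0.0228  0.2591] rpy [3.1134e+00 3.0000e-03 1.3937e+00] F [ 0.4 -0.4  0.1] open 0.0524
shift tool mm [ -2.    3.7 109.1] turn -0.0843
```

```bash
python3 -m jog '[[-0.002,0.002,0.05,-0.084,60],[0,-0.002,0.05,0,60],[0,0,0.01,0,60],[0,0,0,0,60]]'
python3 -c "
from h import *
to(.520,-.0254,.081,1.478)
p=arm.read_camera('scene'); w=cloud(p); c=(304,250);cv2.imwrite('pics/scene13.png',crop(p['image'],*c,150,120,5))
"
python3 -c "
from h import *
import cv2
# blade from scene8-era geometry not stored; use current
p=arm.read_camera('scene'); w=cloud(p)
A=np.array([.540,-.0272]); c,s=np.cos(-.0925),np.sin(-.0925)
d=w[...,:2]-A; ax=d@[c,s]*1e3; ay=d@[-s,c]*1e3
m=(abs(ay)<33)&(w[...,2]>.088)&(w[...,2]<.104)&(ax>-40)&(ax<10)
print(m.sum(),np.percentile(ax[m],[3,50,97]),np.percentile(ay[m],[3,50,97]))
"
```

```text
t: 22.32
tool_pos: [0.5207, -0.0238, 0.1472]
orientation: [3.112, 0.004, 1.484]
force: [0.1, 0.1, 1.0]
opening: 0.0522
t 22.325 pos [ 0.5207 -0.0238  0.1472] rpy [3.1124 0.0043 1.4841] F [0.1 0.1 1. ] open 0.0522
shift tool mm [-1.6 -0.6 66.2] turn 0.0061
126 [-27.40146408 -18.13573003 -13.60900797] [-28.63605182  -2.19437571  27.58208915]
```

View pics/scene13.png

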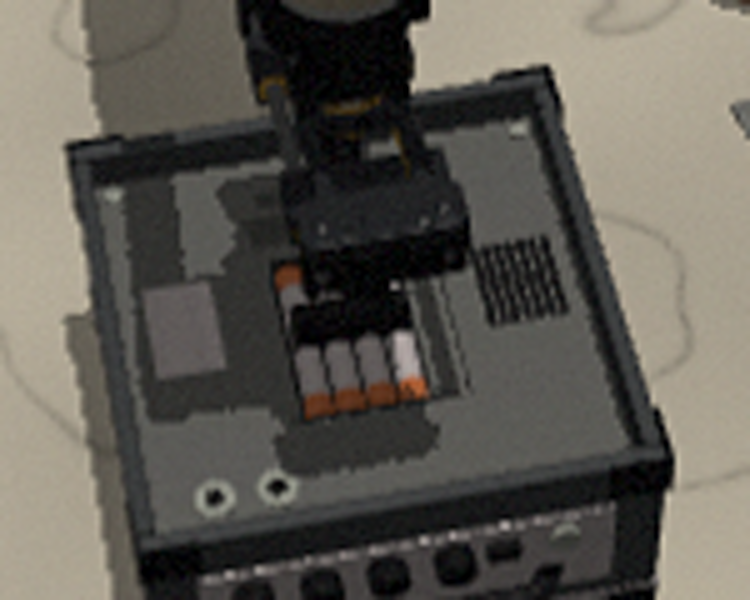

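```bash
python3 -m jog '[[-0.0016,-0.0025,0.03,0.006,60],[0,-0.001,0.02,0,60],[0,0,0,0,60]]' 40
python3 -c "
from h import *
to(.520,-.0254,.081,1.478)"
```

```text
t: 22.8
tool_pos: [0.525, -0.0266, 0.1048]
orientation: [3.098, 0.006, 1.478]
force: [0.3, -0.1, 0.4]
opening: 0.052
t 22.8 pos [ 0.525  -0.0266  0.1048] rpy [3.0978 0.0055 1.4778] F [ 0.3 -0.1  0.4] open 0.052
shift tool mm [ 0.7 -5.1 23.8] turn -0.0002
```

```bash
python3 -m jog '[[0,-0.006,0.01,0,60],[0,-0.001,0.011,0,60],[0,0,0,0,60]]' 40
python3 -c "
from h import *
to(.520,-.0254,.081,1.478)"
```

```text
t: 23.18
tool_pos: [0.5211, -0.0266, 0.0861]
orientation: [3.092, 0.006, 1.478]
force: [-0.4, -0.1, 0.3]
opening: 0.0523
t 23.175 pos [ 0.5211 -0.0266  0.0861] rpy [3.0918 0.0062 1.4777] F [-0.4 -0.1  0.3] open 0.0523
shift tool mm [ 1.1 -1.2  5.1] turn -0.0003
```

```bash
python3 -m jog '[[0.001,-0.001,0.005,0,50],[0,0,0,0,30],[0,0,0,0,8],[0,0,0,0,8],[0,0,0,0,8]]' 40
python3 -c "
from h import *
to(.520,-.0254,.081,1.478)"
```

```text
t: 23.8
tool_pos: [0.5209, -0.0255, 0.0814]
orientation: [3.091, 0.006, 1.478]
force: [1.3, -0.4, 1.3]
opening: 0.012
t 23.8 pos [ 0.5209 -0.0255  0.0814] rpy [3.0911 0.0062 1.4778] F [ 1.3 -0.4  1.3] open 0.012
shift tool mm [ 0.  -0.9  0.4] turn -0.0002
```

```bash
python3 -m jog '[[0,0.0003,-0.006,0,8],[0,0.001,-0.015,0,8],[0,0.001,-0.02,0,8],[0,0.001,-0.02,0,8]]' 45
python3 -c "
from h import *
to(.5209,-.0255,.20,1.478)"
```

```text
t: 24.3
tool_pos: [0.5192, -0.0247, 0.1435]
orientation: [3.096, 0.006, 1.478]
force: [0.8, -0.0, -1.4]
opening: 0.0115
t 24.3 pos [ 0.5192 -0.0247  0.1435] rpy [3.0962 0.0056 1.4778] F [ 0.8 -0.  -1.4] open 0.0115
shift tool mm [ -0.6   1.8 -56.5] turn -0.0002
```

```bash
python3 -m jog '[[0,0.001,-0.03,0,8],[0,0.001,-0.04,0,8],[-0.02,0,-0.03,0,8],[-0.04,-0.005,0,-0.03,8],[-0.05,-0.012,0,0,8],[-0.05,-0.012,0,0,8],[-0.05,-0.012,0,0,8],[-0.04,-0.012,0,0,8],[-0.025,-0.005,0,0,8],[0,0,0,0,8]]' 45
python3 -c "
from h import *
to(.4675,-.312,.10,1.513)
p=arm.read_camera('scene'); c=(200,240);cv2.imwrite('pics/scene14.png',crop(p['image'],*c,160,150,5))
w=cloud(p); m=(w[...,2]>.035)&(w[...,2]<.055)&(abs(w[...,0]-.467)<.12)&(abs(w[...,1]+.312)<.1)
X=w[m]; print(len(X),cv2.minAreaRect((X[:,:2]*1e3).astype(np.float32)))
"
```

```text
t: 25.55
tool_pos: [0.4391, -0.3027, 0.2593]
orientation: [3.083, 0.013, 1.511]
force: [-0.0, 1.1, -2.2]
opening: 0.0114
t 25.55 pos [ 0.4391 -0.3027  0.2593] rpy [3.0828 0.0127 1.5114] F [-0.   1.1 -2.2] open 0.0114
shift tool mm [ -7.6  28.9 159.3] turn -0.0016
624 ((465.8636474609375, -311.223388671875), (162.76296997070312, 205.33358764648438), 85.95167541503906)
```

View pics/scene14.png

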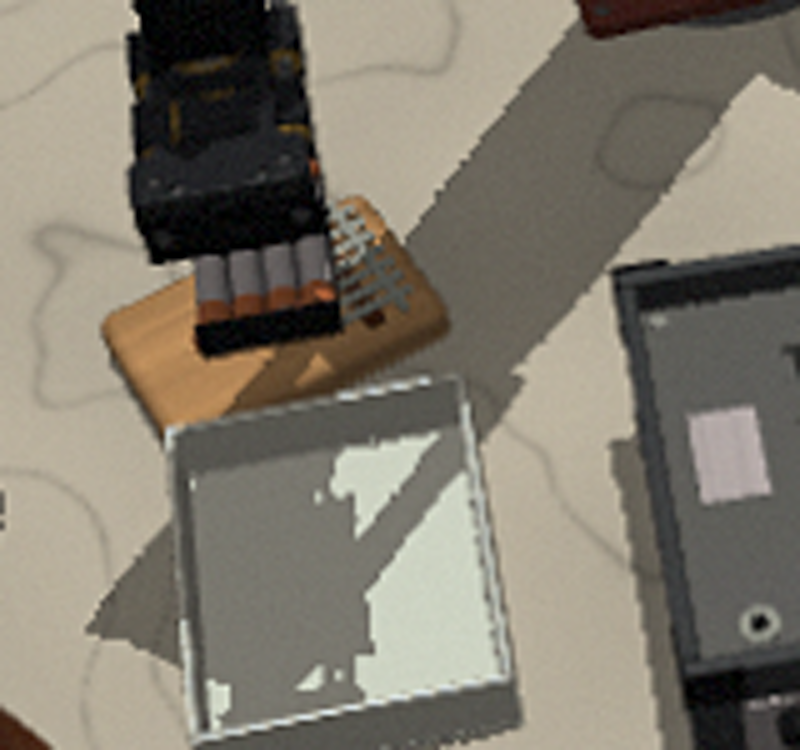

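```bash
python3 -m jog '[[-0.007,0.01,0.02,0,8],[0,0.008,0.04,0,8],[0,0,0.045,0,8],[0,0,0.04,0,8],[0,0,0.02,0,8],[0,0,0,0,8]]' 45
python3 -c "
from h import *
to(.466,-.311,.0294,1.505)"
```

```text
t: 26.35
tool_pos: [0.4717, -0.3059, 0.0957]
orientation: [3.078, 0.012, 1.52]
force: [-0.1, 0.7, -3.3]
opening: 0.0115
t 26.35 pos [ 0.4717 -0.3059  0.0957] rpy [3.078  0.0123 1.5195] F [-0.1  0.7 -3.3] open 0.0115
shift tool mm [-5.4 -5.5 66.3] turn 0.0145
```

```bash
python3 -m jog '[[-0.005,-0.0075,0.02,0.014,8],[0,-0.002,0.02,0,8],[0,0,0.012,0,8],[0,0,0,0,8]]' 45
python3 -c "
from h import *
to(.466,-.311,.0294,1.505)"
```

```text
t: 26.85
tool_pos: [0.4697, -0.3111, 0.0483]
orientation: [3.071, 0.016, 1.509]
force: [0.6, 0.4, -2.8]
opening: 0.0117
t 26.85 pos [ 0.4697 -0.3111  0.0483] rpy [3.0711 0.0157 1.5088] F [ 0.6  0.4 -2.8] open 0.0117
shift tool mm [-0.1 -3.7 18.9] turn 0.0038
```

```bash
python3 -m jog '[[0,-0.002,0.008,0,8],[0,-0.001,0.006,0,8],[0,0,0,0,8]]' 45;  python3 -m jog '[[0,0,0.002,0,8],[0,0,0,0,8]]'
```

```text
t: 27.22
tool_pos: [0.4691, -0.3122, 0.0357]
orientation: [3.068, 0.018, 1.509]
force: [0.0, 0.8, -3.1]
opening: 0.0115
t: 27.48
tool_pos: [0.4694, -0.3124, 0.0339]
orientation: [3.068, 0.018, 1.509]
force: [0.8, -0.7, -3.3]
opening: 0.0118
```

```bash
python3 -m jog '[[0,0,0.002,0,8],[0,0,0,0,8]]'; python3 -c "
from h import *
to(.466,-.311,.0294,1.505)"
```

```text
t: 27.72
tool_pos: [0.4698, -0.3128, 0.0323]
orientation: [3.067, 0.019, 1.509]
force: [-0.2, 0.0, -2.3]
opening: 0.0117
t 27.725 pos [ 0.4698 -0.3128  0.0323] rpy [3.0674 0.0187 1.5089] F [-0.2  0.  -2.3] open 0.0117
shift tool mm [ 1.5 -3.9  2.9] turn 0.0039
```

```bash
python3 -m jog '[[0,0,0.0015,0,8],[0,0,0.001,0,8],[0,0,0,0,8]]'; python3 -m jog '[[0,0,0.001,0,8],[0,0,0,0,8]]'; python3 -c "
from h import *
to(.466,-.311,.0294,1.505)"
```

```text
t: 28.1
tool_pos: [0.4704, -0.3131, 0.0312]
orientation: [3.067, 0.019, 1.509]
force: [-2.2, 0.5, 2.5]
opening: 0.0116
t: 28.35
tool_pos: [0.4706, -0.3132, 0.0308]
orientation: [3.067, 0.019, 1.509]
force: [-3.8, 2.1, 5.2]
opening: 0.0118
t 28.35 pos [ 0.4706 -0.3132  0.0308] rpy [3.0669 0.0191 1.5092] F [-3.8  2.1  5.2] open 0.0118
shift tool mm [ 1.9 -4.7  1.4] turn 0.0042
```

```bash
python3 -m jog '[[0,0,0,0,8],[0,0,0,0,8]]' 4; python3 -m jog '[[0,0,0,0,16],[0,0,0,0,24],[0,0,0,0,50],[0,0,0,0,65]]'; python3 -c "
from h import *
to(.466,-.311,.0294,1.505)"
```

```text
t: 28.6
tool_pos: [0.471, -0.3133, 0.0304]
orientation: [3.066, 0.019, 1.509]
force: [1.1, 1.3, -0.6]
opening: 0.0125
t: 29.1
tool_pos: [0.4712, -0.3137, 0.0303]
orientation: [3.065, 0.02, 1.509]
force: [0.4, -0.6, 0.1]
opening: 0.0331
t 29.1 pos [ 0.4712 -0.3137  0.0303] rpy [3.0652 0.0203 1.5089] F [ 0.4 -0.6  0.1] open 0.0331
shift tool mm [ 2.4 -5.4  0.9] turn 0.0039
```

```bash
python3 -m jog '[[0,0,0,0,65],[0,0,-0.02,0,65],[0,0,-0.04,0,70],[0,0,-0.05,0,100],[0,0,-0.06,0,100],[0,0,-0.04,0,100],[0,-0.04,0,0,100],[0,-0.05,0,0,100],[0,0,0,0,100]]' 20; python3 -c "
from h import *
to(.466,-.311,.0294,1.505)
p=arm.read_camera('scene'); cv2.imwrite('pics/scene15.png',p['image'])
w=cloud(p)
q=arm.silhouettes(p,'pack')
for d in q[:1]:
  X=w[d['pixels']]; X=X[(X[:,2]>.0)&(X[:,2]<.08)]; print(d['conf'],d['rect'],np.percentile(X,[2,50,98],axis=0))
q=arm.silhouettes(p,'cover')
for d in q[:1]:
  X=w[d['pixels']]; print(d['conf'],d['rect'],np.percentile(X,[2,50,98],axis=0))
p=arm.read_camera('top'); cv2.imwrite('pics/top15.png',p['image'])
"
```

```text
t: 30.22
tool_pos: [0.3631, -0.3027, 0.2402]
orientation: [3.065, 0.022, 1.51]
force: [-0.1, -0.6, -0.1]
opening: 0.0868
t 30.225 pos [ 0.3631 -0.3027  0.2402] rpy [3.0651 0.0222 1.5101] F [-0.1 -0.6 -0.1] open 0.0868
shift tool mm [ -2.  103.2 210.8] turn 0.0051
0.59 [174.0, 265.3, 202.3, 301.9] [[ 0.41908514 -0.34179816  0.00587646]
 [ 0.47742826 -0.31075056  0.02233758]
 [ 0.52282985 -0.28052384  0.04778784]]
0.8 [395.9, 205.6, 442.6, 246.5] [[nan nan nan]
 [nan nan nan]
 [nan nan nan]]
```

View pics/scene15.png

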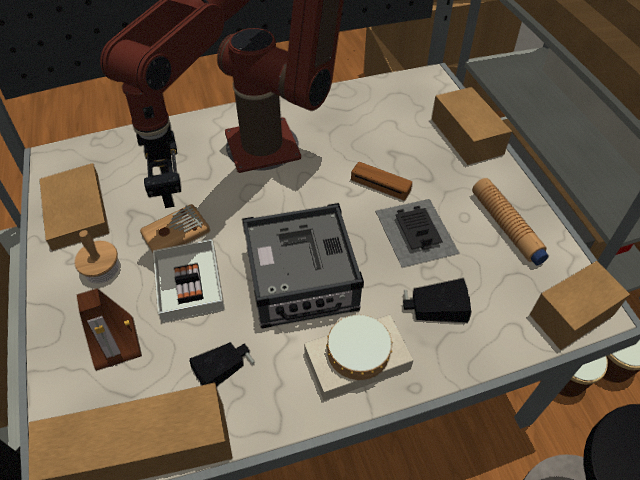

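View pics/top15.png

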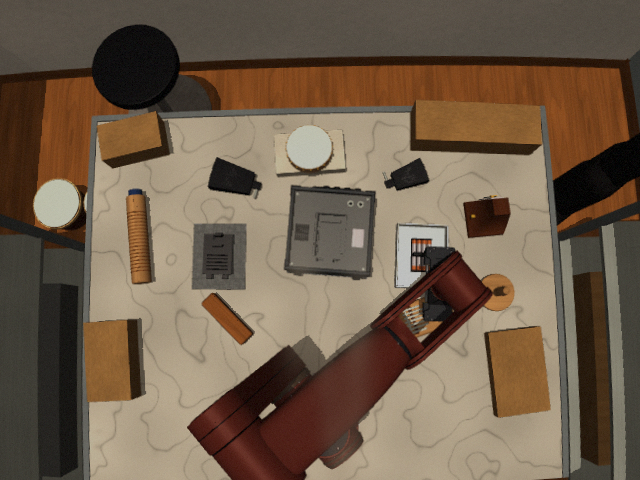

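```bash
python3 -c "
from h import *
p=arm.read_camera('top'); w=cloud(p)
m=(abs(w[...,0]-.485)<.115)&(abs(w[...,1]-.325)<.095)&(w[...,2]>.016)&(w[...,2]<.036)
X=w[m]; print('cover',len(X),cv2.minAreaRect((X[:,:2]*1e3).astype(np.float32)),np.linalg.lstsq(np.c_[X[:,:2]-[.485,.325],np.ones(len(X))],X[:,2],rcond=None)[0])
m=(abs(w[...,0]-.485)<.13)&(abs(w[...,1]-.325)<.11)
print('pad', np.round(np.percentile(w[arm.silhouettes(p,'pad')[0]['pixels']],[1,99],axis=0),3))
p=arm.read_camera('scene'); w=cloud(p)
m=(abs(w[...,0]-.472)<.065)&(abs(w[...,1]+.312)<.045)&(w[...,2]>.014)&(w[...,2]<.034)
X=w[m]; print('pack',len(X),cv2.minAreaRect((X[:,:2]*1e3).astype(np.float32)),np.linalg.lstsq(np.c_[X[:,:2]-[.47,-.312],np.ones(len(X))],X[:,2],rcond=None)[0])
print(arm.read_state()['t'])
"
```

```text
cover 1164 ((492.51202392578125, 320.2605895996094), (163.283203125, 180.85342407226562), 86.73490905761719) [0.00450569 0.0043676  0.02551376]
pad [[nan nan nan]
 [nan nan nan]]
pack 657 ((469.2880554199219, -311.4844665527344), (63.00290298461914, 110.8548355102539), 86.46785736083984) [-0.00965934 -0.01711758  0.02233516]
30.575
```

```bash
python3 -c "
from rig import arm
print(arm.close_job())"
```

```text
the job is handed in; nothing more can be done
None
```

The cover is lying flat, outside up, in the middle of the grey pad, and the battery pack is flat in the white tray. I handed the job in at about 30.6 s of the 51 s allowed.

**How it went**
- I squeezed the tab to its stop (jaw opening 31.8 mm) and raised that end until the nose was clear.
- The jog only turns the tool about its vertical axis, so I let the cover rest ajar on its nose. I then took the ridge by its ends so the cover could pivot between the pads.
- I swung the cover up to about 0.75 rad, drew it about 19 mm level, and the lugs let go without resistance. I laid it on the pad lug end first.
- I lifted the pack by its grip blade and lowered it into the tray. Wrist force stayed under about 8 N in the readings I took.

**Last checks**
- **Cover:** its upper face was level to about 0.005 and about 25 mm above the table, against 24 mm expected. From the scene camera its centre was at about (0.484, 0.326) m, and I had measured the pad's centre at (0.4845, 0.325) m.
- **Pack:** its top was level within about 0.02, at about (0.469, -0.311) m against the tray's centre at (0.466, -0.311) m.
- **Instruments:** they looked unmoved in both final pictures, but I did not measure their positions again. The arm was touching nothing.

**Checks that failed or disagreed**
- The top camera's final outline of the cover was spoiled by depth outliers (163 x 181 mm), so I did not use it. An earlier one, taken with the arm in view, was spoiled too. The centring rests on the scene camera and the tool position.
- The final measurement of the pad returned no values, so its centre is the one from the start.
- The tool drifted up to about 0.08 rad off vertical during the job. The pack tilted by about 0.02 rad and touched down at one end first, at about 5 N, before I let it go.

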